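# Tip up a dental mirror plate and lay it in the tray

## Robot

A 7-joint arm with a two-finger parallel gripper is mounted at the origin on the work surface. World frame = base frame: x ahead of the robot, y to its left, z up, the work surface at z = 0. Lengths are in mm, angles in rad, forces in N, time in s.
With the tool pointing down it reaches from about 425 to 975 mm from the base axis. Payload 16.7 kg.
Tool frame: the origin (TCP) lies midway between the tips of the shut fingers; the grasp point (between the pads) lies 19 mm behind it; y points along the fingers, x is the direction in which the jaws open and shut, and the axes are right-handed (so a half turn about y gives the same grasp; the last joint's range is limited). The gripper opens to 85 mm and grips with 20 to 120 N. Pads are 22 mm wide; open, the fingers measure 114 mm over their backs; the gripper's body (76 mm by 85 mm) begins 54 mm behind the grasp point. The pads swing forward as they close: fully open they stand 13 mm farther back than shut.
Start: joints at [1.125, 0.426, 0.074, 1.606, -0.034, 1.111, -0.067], TCP at [196.735, -645.656, 231.302] pointing down, gripper open.
Joint ranges: [-2.85, 2.85], [-0.5, 2.14], [-1.23, 1.37], [0.21, 2.46], [-1.02, 4.16], [0.16, 2.05], [-2.73, 2.73]. Speed limits (rad/s): [1.89, 1.89, 2.39, 2.39, 3.01, 3.01, 3.01].

## Interface

Orientations are given as a unit quaternion [x, y, z, w].
In Python, from bench import robot gives the robot as it stands.
- The arm moves only by the tool jog_arm, never from a script. Its argument "steps" is one flat list of numbers, 7 for each row, row after row: the shift along the tool's x, y, z in m, then the turn, a rotation vector about the tool's x, y, z in rad, then the closure, from 0 (fully open) to 1 (shut). A call has 1 to 5 rows; each row is the pose to reach, as a shift and turn from the pose measured when the call began, along the tool's axes at that moment; what a row does not reach only later rows make up. A row lasts 1/12 s, in which the tool goes at most 41.7 mm and 7.16 degrees, less where a joint would pass 70% of its speed; a pose out of reach is approached as far as the arm can. A call with a gripper value outside its range is refused whole. The fingers move at their own pace and stop on an object; the grip force is fixed at half the most. Time passes only in rows, so rows that repeat a pose let the fingers close. It gives the time, the measured TCP pose, the force and the opening at its end, in the units of the state.
- robot.sense(): the state, without advancing time (a new reading comes with each control period).
- robot.camera(name): name is "scene" or "top" or "wrist"; returns the picture (400x640x3 uint8, red, green, blue); there is no depth.
- robot.calibration(name): a dict with "intrinsics" (3x3 intrinsics, pixels), "dist_coeffs" ([k1, k2, p1, p2, k3] as OpenCV has them; the pictures are not rectified), "T" (4x4, takes a point from camera to world coordinates). Camera axes: x right, y up, looking along -z (the intrinsics and any distortion apply to the point x, -y, -z); pixel columns grow to the right and rows downward; lengths in mm; the calibration is good to about 2 mm. A picture is of the moment at which its call begins: read the wrist's pose just before it. calibration takes no time and is no camera call; for the wrist camera it gives the pose at the moment of the call.
- robot.job_done(): hands the job in, once; it reports no verdict.
The state is a dict: "clock": time; "joint_positions": joint angles; "joint_velocities": joint speeds; "joint_torque": joint torques, N m; "position": TCP position; "ee_rot": TCP orientation; "force": force on the tool from outside, world axes, zero at the start; "wrist_torque": the same for the moment, N m; "finger_gap": finger opening in mm.
Only numpy, scipy, OpenCV 4.12 (cv2) and the standard library are available. Lean on these libraries where they do the work, as an engineer would, in place of code of your own. Each camera call takes 0.05 s, during which the arm holds its last target.

## Task

Two flat dental mirrors lie on two identical grey rests, each with one end sticking out over the gutter of its rest. Press the overhanging end of the narrow square-ended mirror down until the mirror tips up and stays leaning by itself with its foot in the gutter; let go of it, then take it by its raised end, lower it into the shallow metal tray without dropping it, and leave it lying flat there. Leave the wide round-ended mirror where it is.

Things in the scene. Friction and masses are not known exactly. Their poses are not given: they have to be found in the camera images.
- mirror: Narrow mirror, to be moved: steel plate with square ends, 120 long (x), 32 wide (y), 4 thick, about 100 g; origin at its centre. It lies level along the rest's x, its -x end 50 to 54 mm out over the gutter. Pressed about 25 mm down there, it slips by itself and stays leaning at about 40 degrees: -x end on the gutter floor at the lip, +x end raised about 35 mm over the deck.
- rest: Grey slippery plastic rest (fixed) under the narrow mirror. Origin at bench height below the middle of the deck edge, over which the mirror tips. Deck: level top 48 mm above the bench, 77 mm from this edge to +x, 80 wide (y). Gutter on the -x side: floor 6 mm above the bench, sides open, 54 mm long up to a lip 9 mm thick with its top 16 mm above the bench.
- wide_mirror: The other mirror, to be left alone: steel plate 124 long, 48 wide, 4 thick, with fully rounded ends, lying on the other, identical rest. Origin at the centre of the plate, x along its length.
- tray: Shallow open aluminium instrument tray (fixed), 200 (its x) x 140 (its y) x 22 mm high outside, walls and floor 4 mm thick. Origin at the centre of its underside.

How it is judged:
By the outcome, as a careful person would: the job done as asked, in the order asked, and still so for the second after the job is handed in, with the robot touching nothing.
It also fails if it takes over 50 s, if anything falls off the work surface, if the arm or the gripper's body presses on something with over 40 N, if the wrist force passes 120 N, or if a joint passes its speed limit or range.

## Working session

There is one attempt and no reset: what is moved stays moved. The work goes in short steps, Python scripts to look and compute and a tool call to move; the robot and the scene stay as the last step left them, time stands still between calls to the robot, and variables do not carry over. Pictures are saved under pics/ and viewed, and the job is handed in when it is done.

Besides the shell and the picture viewer there is one more tool, called as name(argument=value, ...), one argument or row to a line, values as JSON. jog_arm: Moves the arm, as the interface text tells. Its arguments: {"type":"object","properties":{"steps":{"type":"array","items":{"type":"number"}}},"required":["steps"]}

```bash
mkdir -p pics; ls
python3 - <<'E'
from bench import robot
import cv2,numpy as np
s=robot.sense();print({k:np.round(v,3).tolist() for k,v in s.items()})
for n in ["scene","top","wrist"]:
    c=robot.calibration(n);print(n,np.round(c["intrinsics"],1).tolist(),c["dist_coeffs"],np.round(c["T"],3).tolist())
    im=robot.camera(n);cv2.imwrite(f"pics/{n}0.png",im[:,:,::-1])
E
```

```text
pics
{'clock': 0.0, 'joint_positions': [1.126, 0.427, 0.074, 1.607, -0.034, 1.111, -0.067], 'joint_velocities': [0.001, 0.001, -0.001, -0.001, 0.001, -0.001, 0.001], 'joint_torque': [-0.001, -94.985, 3.76, -46.351, 0.019, 0.01, -0.0], 'position': [196.612, -645.294, 230.612], 'ee_rot': [-0.568, 0.421, -0.42, 0.568], 'force': [-0.83, 0.788, 0.405], 'wrist_torque': [0.038, -0.015, 0.041], 'finger_gap': 85.165}
scene [[383.3, 0.0, 316.7], [0.0, 383.3, 202.6], [0.0, 0.0, 1.0]] [-0.07141927  0.          0.          0.          0.        ] [[-0.683, -0.638, 0.355, 852.474], [0.73, -0.591, 0.342, 243.037], [-0.008, 0.493, 0.87, 692.479], [0.0, 0.0, 0.0, 1.0]]
top [[444.1, 0.0, 320.4], [0.0, 444.1, 193.3], [0.0, 0.0, 1.0]] [-0.05886949  0.          0.          0.          0.        ] [[-0.151, 0.958, -0.244, 389.193], [-0.989, -0.147, 0.033, 24.73], [-0.004, 0.246, 0.969, 824.918], [0.0, 0.0, 0.0, 1.0]]
wrist [[349.0, 0.0, 319.0], [0.0, 349.0, 197.9], [0.0, 0.0, 1.0]] [-0.05305894  0.          0.          0.          0.        ] [[0.292, 0.919, 0.264, 264.627], [-0.957, 0.281, 0.08, -626.516], [-0.001, -0.276, 0.961, 371.168], [0.0, 0.0, 0.0, 1.0]]
```

View pics/scene0.png

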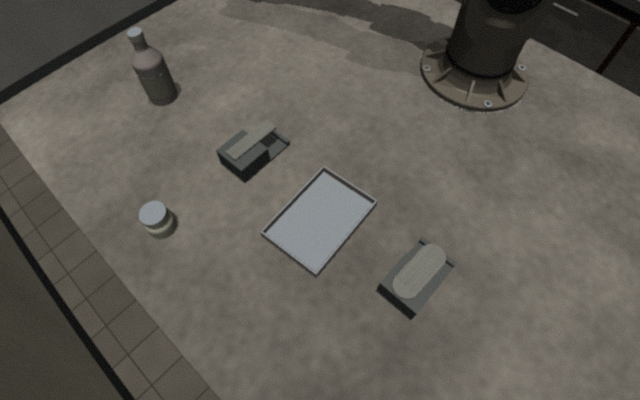

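View pics/top0.png

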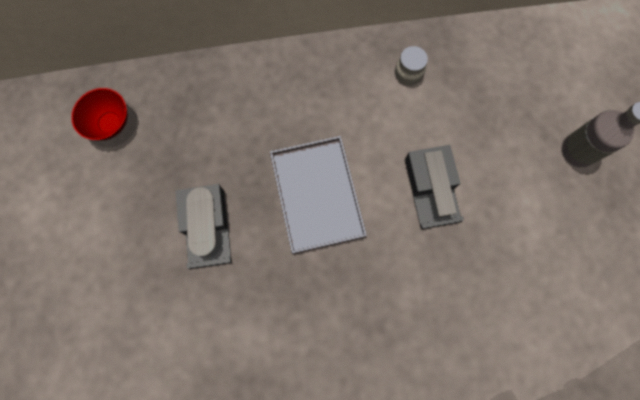

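View pics/wrist0.png

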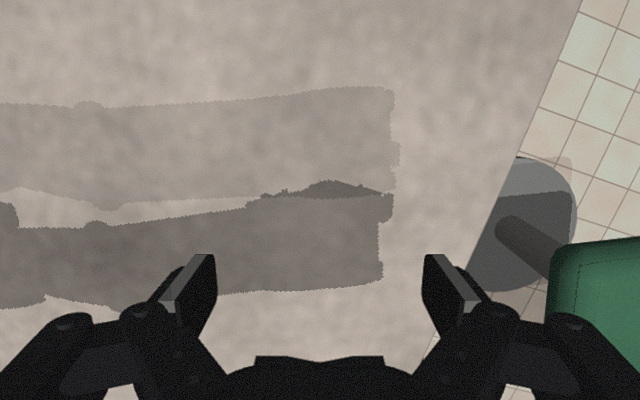

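The narrow mirror is in the top view at about (440,185), on the right-hand rest. The tray is at (318,195) and the wide mirror at (200,222). I'll enlarge these.

Run:
```python
import cv2
im=cv2.imread("pics/top0.png")
cv2.imwrite("pics/top0n.png",cv2.resize(im[135:240,390:480],None,fx=6,fy=5.7,interpolation=cv2.INTER_CUBIC)[:598])
cv2.imwrite("pics/top0t.png",cv2.resize(im[130:260,260:380],None,fx=4,fy=4,interpolation=cv2.INTER_CUBIC))
im=cv2.imread("pics/scene0.png")
cv2.imwrite("pics/scene0n.png",cv2.resize(im[110:190,205:305],None,fx=7,fy=7,interpolation=cv2.INTER_CUBIC))
from scipy.spatial.transform import Rotation as R
print(R.from_quat([-0.568, 0.421, -0.42, 0.568]).as_matrix().round(3))
```

```text
[[ 0.292 -0.001  0.956]
 [-0.956  0.001  0.292]
 [-0.001 -1.    -0.001]]
```

View pics/top0n.png

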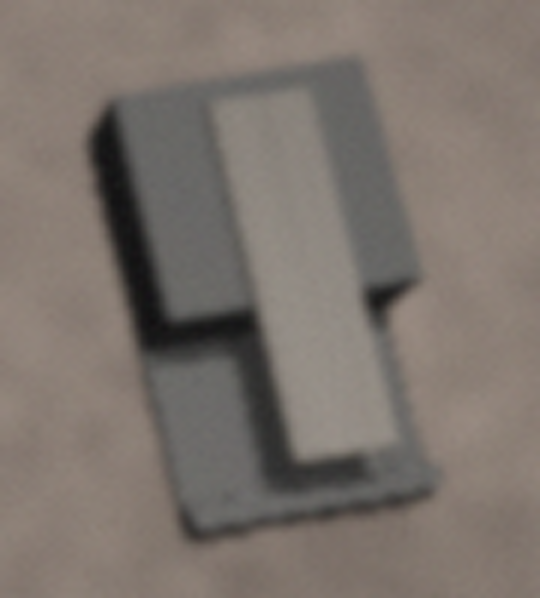

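View pics/top0t.png

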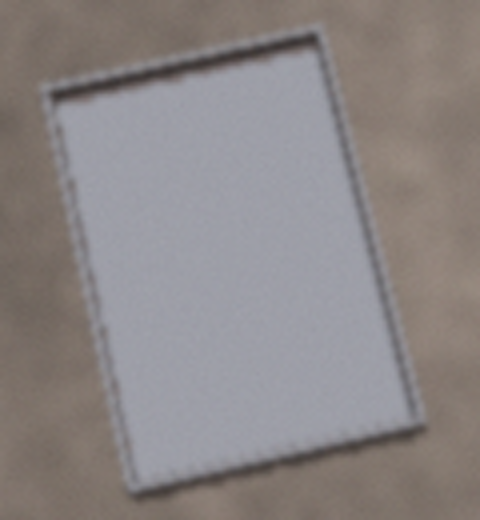

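View pics/scene0n.png

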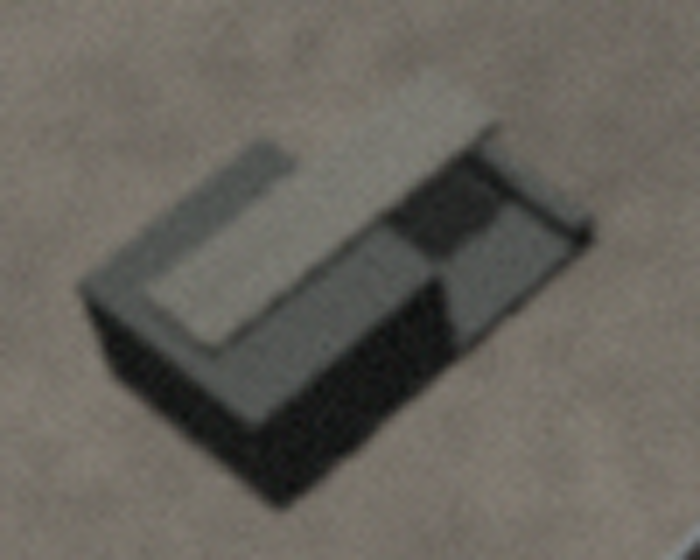

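In the top crop, the mirror's top corners are at (212,103), (313,90), (395,440) and (296,462), with the overhang toward the image bottom, i.e. the robot. Next I turn these into world positions.

```bash
cat > h.py <<'E'
import numpy as np,cv2
from bench import robot
def pix2w(cal,px,z):
    px=np.array(px,float).reshape(-1,1,2)
    n=cv2.undistortPoints(px,np.array(cal["intrinsics"]),np.array(cal["dist_coeffs"]))[:,0]
    T=np.array(cal["T"]);d=np.c_[n[:,0],-n[:,1],-np.ones(len(n))]@T[:3,:3].T
    o=T[:3,3];t=(z-o[2])/d[:,2];return o+d*t[:,None]
def w2pix(cal,P):
    T=np.array(cal["T"]);p=(np.array(P,float)-T[:3,3])@T[:3,:3]
    q=p*[1,-1,-1]
    return cv2.projectPoints(q,np.zeros(3),np.zeros(3),np.array(cal["intrinsics"]),np.array(cal["dist_coeffs"]))[0][:,0]
E
python3 - <<'E'
from h import *
c=robot.calibration("top");s=robot.calibration("scene")
def up(l,f,o): return np.array(l)/np.array(f)+np.array(o)-0.5+0.5/np.array(f)
def rep(n,P):
    e=np.roll(P,-1,0)-P
    print(n,P.round(1).tolist(),"ctr",P.mean(0).round(1),"len",np.linalg.norm(e,axis=1).round(1),"ang",np.degrees(np.arctan2(e[:,1],e[:,0])).round(1))
rep("mir",pix2w(c,up([(212,103),(313,90),(395,440),(296,462)],(6,5.7),(390,135)),52))
rep("deck",pix2w(c,up([(113,98),(360,60),(420,280),(172,322)],(6,5.7),(390,135)),48))
rep("tray",pix2w(c,up([(42,88),(322,28),(425,427),(130,492)],(4,4),(260,130)),22))
rep("mir_s",pix2w(s,up([(148,292),(212,348),(495,125),(428,75)],(7,7),(205,110)),52))
rep("deck_s",pix2w(s,up([(82,290),(258,425),(440,275),(265,140)],(7,7),(205,110)),48))
E
```

```text
mir [[631.1, -203.7, 52.0], [630.8, -235.6, 52.0], [513.7, -234.6, 52.0], [511.4, -203.8, 52.0]] ctr [ 571.8 -219.4   52. ] len [ 31.9 117.1  30.9 119.7] ang [-90.5 179.5  94.3   0. ]
deck [[638.7, -174.8, 48.0], [640.0, -253.8, 48.0], [564.3, -255.2, 48.0], [562.2, -177.5, 48.0]] ctr [ 601.3 -215.3   48. ] len [78.9 75.8 77.8 76.5] ang [ -89.  -178.9   91.6    2. ]
tray [[687.4, 80.1, 22.0], [697.2, -57.2, 22.0], [498.9, -72.3, 22.0], [489.9, 64.5, 22.0]] ctr [593.4   3.8  22. ] len [137.7 199.  137.1 198.2] ang [ -85.9 -175.6   93.8    4.5]
mir_s [[629.9, -233.4, 52.0], [630.4, -203.3, 52.0], [514.6, -203.3, 52.0], [514.7, -233.7, 52.0]] ctr [ 572.4 -218.4   52. ] len [ 30.  115.8  30.5 115.2] ang [ 89.1 180.  -89.8   0.2]
deck_s [[641.6, -251.8, 48.0], [638.0, -175.1, 48.0], [564.4, -175.8, 48.0], [565.3, -254.9, 48.0]] ctr [ 602.3 -214.4   48. ] len [76.9 73.6 79.1 76.4] ang [  92.7 -179.5  -89.4    2.3]
```

Top and scene views agree within about 2 mm: mirror centre (572,-219), tipping edge x≈563.5, yaw ≈1°, overhang end x≈512. The tray centre is (593,4) with yaw 4.5°. Sizes come out right: mirror 118×31, deck 77×78, tray 198×137.

The plan has three parts:
1. Press with shut fingers near (520,-219).
2. Grip the raised end across its width, with the tool tilted normal to the plate.
3. Level the plate and set it in the tray.

```bash
cat >> h.py <<'E'
from scipy.spatial.transform import Rotation as R
def Rt(yaw,tilt):
    "tool x ~ -y world turned by yaw(deg), tool y down, tilted so that fingers point ahead by tilt(deg)"
    B=np.array([[0,0,1],[-1,0,0],[0,-1,0]],float) # cols: x=(0,-1,0) y=(0,0,-1) z=(1,0,0)
    return R.from_euler('z',yaw,degrees=True)*R.from_euler('y',-tilt,degrees=True)*R.from_matrix(B)
def go(p,Rw,s=None):
    s=s or robot.sense(); R0=R.from_quat(s["ee_rot"])
    d=R0.inv().apply(np.array(p)-s["position"])/1000
    r=(R0.inv()*Rw).as_rotvec()
    print("t",round(s["clock"],2),"pos",np.round(s["position"],1),"F",np.round(s["force"],1),"gap",round(s["finger_gap"],1),"q",np.round(s["joint_positions"],2))
    print("y axis",R0.as_matrix()[:,1].round(3),"x axis",R0.as_matrix()[:,0].round(3))
    print("shift",d.round(4),"rot",r.round(3),"|d|",np.linalg.norm(d).round(3))
E
python3 -c "
from h import *
print(Rt(0,38).as_matrix().round(2))
go([520,-219,150],Rt(0.8,0))"
```

```text
[[ 0.    0.62  0.79]
 [-1.    0.    0.  ]
 [ 0.   -0.79  0.62]]
t 0.15 pos [ 196.7 -645.4  230.8] F [-0.2  0.2 -0.7] gap 85.1 q [ 1.13  0.43  0.07  1.61 -0.03  1.11 -0.07]
y axis [-0.     0.001 -1.   ] x axis [ 0.292 -0.957 -0.001]
shift [-0.3135  0.0811  0.4336] rot [ 0.     0.282 -0.001] |d| 0.541
```

jog_arm(
  steps=[-0.024, 0, 0.033, 0, 0.056, 0, 1, -0.048, 0, 0.066, 0, 0.11, 0, 1, -0.072, 0, 0.1, 0, 0.17, 0, 1, -0.096, 0, 0.133, 0, 0.22, 0, 1, -0.12, 0, 0.166, 0, 0.282, 0, 1],
)

```text
clock: 0.57
position: [321.2, -480.4, 230.7]
ee_rot: [-0.503, 0.498, -0.497, 0.503]
force: [0.8, -1.5, 0.6]
finger_gap: 25.4
```

```bash
python3 -c "
from h import *
go([520,-219,150],Rt(0.8,0))"
```

```text
t 0.57 pos [ 321.2 -480.4  230.7] F [ 0.8 -1.5  0.6] gap 25.4 q [ 0.83  0.27  0.05  1.83 -0.02  1.04 -0.67]
y axis [-0.001  0.001 -1.   ] x axis [ 0.011 -1.    -0.001]
shift [-0.2591  0.0809  0.2018] rot [ 0.    -0.003 -0.001] |d| 0.338
```

jog_arm(
  steps=[-0.03, 0, 0.023, 0, 0, 0, 1, -0.06, 0, 0.046, 0, 0, 0, 1, -0.09, 0, 0.07, 0, 0, 0, 1, -0.12, 0, 0.094, 0, 0, 0, 1, -0.15, 0, 0.117, 0, 0, 0, 1],
)

```text
clock: 0.98
position: [437.3, -327.3, 230.9]
ee_rot: [-0.503, 0.498, -0.497, 0.503]
force: [0.6, -0.1, -0.5]
finger_gap: 0.3
```

jog_arm(
  steps=[-0.03, 0.01, 0.023, 0, 0, 0, 1, -0.06, 0.03, 0.046, 0, 0, 0, 1, -0.09, 0.05, 0.07, 0, 0, 0, 1, -0.109, 0.08, 0.085, 0, 0, 0, 1, -0.109, 0.08, 0.085, 0, 0, 0, 1],
)

```text
clock: 1.4
position: [522.0, -210.8, 146.1]
ee_rot: [-0.504, 0.498, -0.493, 0.505]
force: [-1.4, 0.5, 0.3]
finger_gap: -0.1
```

```bash
python3 -c "
from h import *
go([519,-219,60],Rt(0.8,0))
c=robot.calibration('wrist')
im=robot.camera('wrist');cv2.imwrite('pics/w1.png',im[:,:,::-1])
print(w2pix(c,[[512,-203,52],[512,-235,52],[632,-203,52],[632,-235,52],[563.5,-215,48],[520,-219,52]]).round(0))
"
```

```text
t 1.4 pos [ 522.  -210.8  146.1] F [-1.4  0.5  0.3] gap -0.1 q [ 0.38  0.35 -0.14  1.93  0.06  0.88 -1.33]
y axis [-0.005  0.005 -1.   ] x axis [ 0.018 -1.    -0.005]
shift [ 0.0086  0.0861 -0.0028] rot [ 0.005  0.004 -0.005] |d| 0.087
[[306. 216.]
 [351. 217.]
 [308.  33.]
 [360.  34.]
 [325. 143.]
 [329. 205.]]
```

View pics/w1.png

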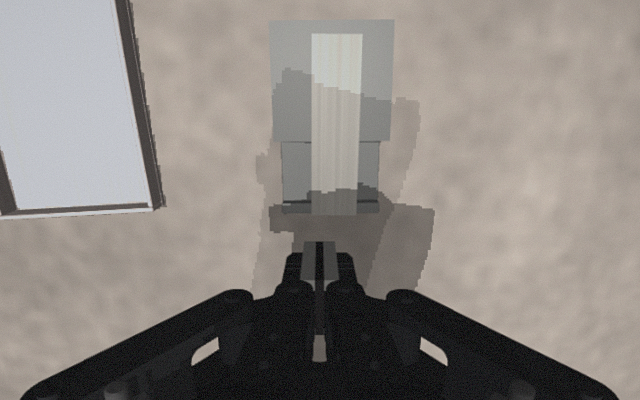

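The wrist view shows the plate's near end at columns 313-357, row 215. That is about 5 px right of the prediction, but the arm was still settling. I'll centre it and look again.

jog_arm(
  steps=[0.009, 0.04, -0.003, 0.005, 0, -0.005, 1, 0.009, 0.04, -0.003, 0.005, 0, -0.005, 1, 0.009, 0.04, -0.003, 0.005, 0, -0.005, 1, 0.009, 0.04, -0.003, 0.005, 0, -0.005, 1],
)

```text
clock: 1.78
position: [518.1, -223.3, 109.3]
ee_rot: [0.504, -0.496, 0.497, -0.504]
force: [0.2, -0.6, 0.1]
finger_gap: 0.1
```

```bash
python3 -c "
from h import *
go([519,-220,60],Rt(0.8,0))
c=robot.calibration('wrist')
im=robot.camera('wrist');cv2.imwrite('pics/w2.png',im[:,:,::-1])
print(w2pix(c,[[512,-203,52],[512,-235,52],[632,-203,52],[632,-235,52],[563.5,-175,48],[563.5,-255,48],[520,-219,52]]).round(0))
"
```

```text
t 1.78 pos [ 518.1 -223.3  109.3] F [ 0.2 -0.6  0.1] gap 0.1 q [ 0.4   0.39 -0.13  1.96  0.07  0.79 -1.33]
y axis [ 0.001 -0.002 -1.   ] x axis [ 0.015 -1.     0.002]
shift [-0.0034  0.0493  0.0009] rot [-0.001  0.001  0.002] |d| 0.049
[[283. 230.]
 [336. 231.]
 [280.  13.]
 [342.  14.]
 [234. 143.]
 [372. 145.]
 [309. 218.]]
```

View pics/w2.png

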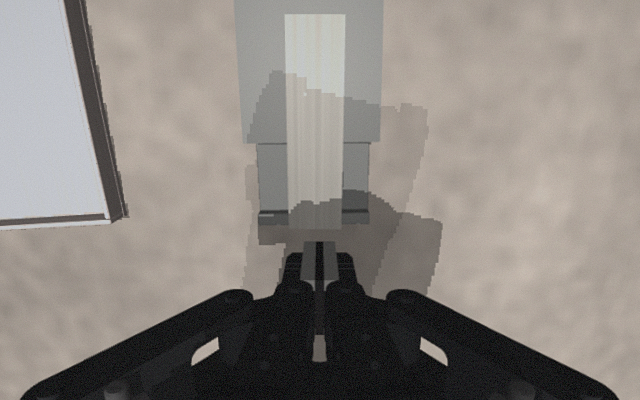

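Settled: the plate lines up with the tool's yaw, y≈-221, near end x≈512. I'll press at x≈517, descending in stages.

jog_arm(
  steps=[-0.0025, 0.025, -0.001, 0, 0, 0, 1, -0.0025, 0.05, -0.001, 0, 0, 0, 1, -0.0025, 0.05, -0.001, 0, 0, 0, 1],
)

```text
clock: 2.08
position: [516.6, -220.6, 58.2]
ee_rot: [0.504, -0.496, 0.496, -0.503]
force: [-1.8, 0.3, -0.6]
finger_gap: 0.1
```

jog_arm(
  steps=[0, 0.004, 0, 0, 0, 0, 1, 0, 0.008, 0, 0, 0, 0, 1, 0, 0.012, 0, 0, 0, 0, 1, 0, 0.014, 0, 0, 0, 0, 1],
)

```text
clock: 2.42
position: [517.1, -220.9, 44.8]
ee_rot: [0.504, -0.496, 0.497, -0.504]
force: [-0.1, 0.4, 0.2]
finger_gap: 0.3
```

```bash
python3 -c "
from h import *
go([517,-221,35],Rt(0.9,0))
im=robot.camera('wrist');cv2.imwrite('pics/w3.png',im[:,:,::-1])
"
```

```text
t 2.42 pos [ 517.1 -220.9   44.8] F [-0.1  0.4  0.2] gap 0.3 q [ 0.38  0.48 -0.12  2.    0.09  0.66 -1.35]
y axis [ 0.001 -0.002 -1.   ] x axis [ 0.015 -1.     0.002]
shift [ 0.0001  0.0098 -0.0001] rot [-0.001 -0.001  0.002] |d| 0.01
```

View pics/w3.png

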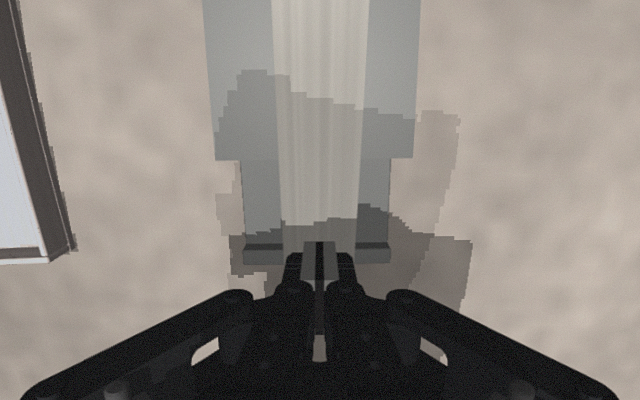

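The fingers are on the plate, centred at column 319, and it has started to tip. I'll keep pressing.

jog_arm(
  steps=[0, 0.004, 0, 0, 0, 0, 1, 0, 0.008, 0, 0, 0, 0, 1, 0, 0.012, 0, 0, 0, 0, 1, 0, 0.012, 0, 0, 0, 0, 1],
)

```text
clock: 2.8
position: [516.4, -220.6, 31.6]
ee_rot: [0.504, -0.496, 0.496, -0.503]
force: [-0.7, -0.4, 0.3]
finger_gap: 0.1
```

```bash
python3 -c "
from h import *
go([517,-221,28],Rt(0.9,0))
im=robot.camera('wrist');cv2.imwrite('pics/w4.png',im[:,:,::-1])
im=robot.camera('scene');cv2.imwrite('pics/s4.png',cv2.resize(im[70:190,180:340,::-1],None,fx=4,fy=4,interpolation=2))
"
```

```text
t 2.8 pos [ 516.4 -220.6   31.6] F [-0.7 -0.4  0.3] gap 0.1 q [ 0.38  0.5  -0.12  2.    0.1   0.64 -1.35]
y axis [-0.001 -0.001 -1.   ] x axis [ 0.015 -1.     0.001]
shift [0.0004 0.0036 0.0006] rot [ 0.001 -0.001  0.001] |d| 0.004
```

View pics/w4.png

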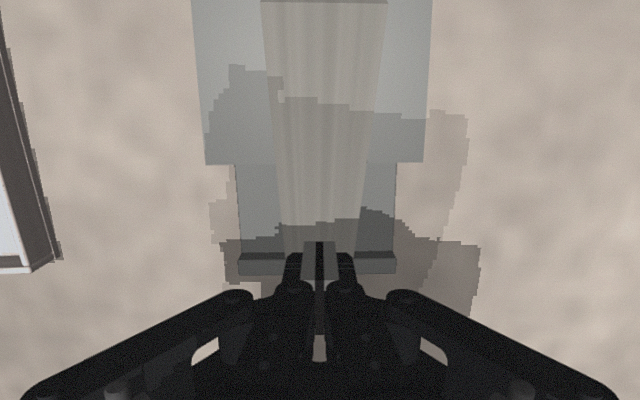

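View pics/s4.png

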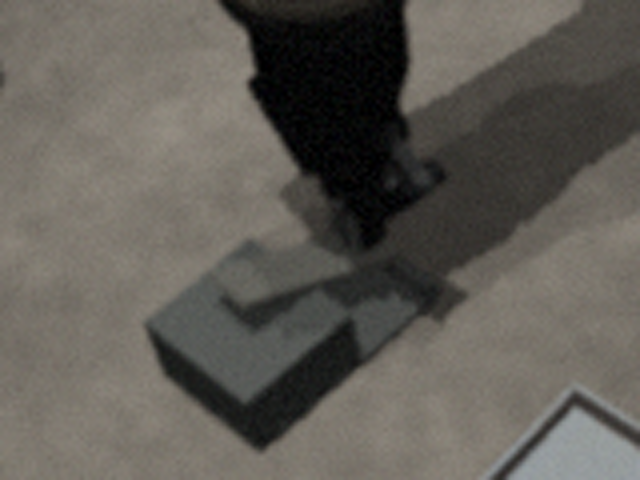

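The plate is clearly tipped, with its raised end at the top of the wrist view (row ~2) and its foot under the fingers. I'll press a little more and check.

jog_arm(
  steps=[0, 0.002, 0, 0, 0, 0, 1, 0, 0.005, 0, 0, 0, 0, 1, 0, 0.005, 0, 0, 0, 0, 1, 0, 0.005, 0, 0, 0, 0, 1],
)

```text
clock: 3.23
position: [517.4, -221.0, 30.3]
ee_rot: [0.504, -0.495, 0.497, -0.504]
force: [-19.6, 7.4, 61.1]
finger_gap: 0.0
```

```bash
python3 -c "
from h import *
go([517,-221,28],Rt(0.9,0))
im=robot.camera('wrist');cv2.imwrite('pics/w5.png',im[:,:,::-1])
"
```

```text
t 3.23 pos [ 517.4 -221.    30.3] F [-19.6   7.4  61.1] gap 0.0 q [ 0.38  0.51 -0.12  2.    0.1   0.63 -1.35]
y axis [ 0.001 -0.002 -1.   ] x axis [ 0.015 -1.     0.002]
shift [-0.      0.0023 -0.0004] rot [-0.001 -0.001  0.002] |d| 0.002
```

View pics/w5.png

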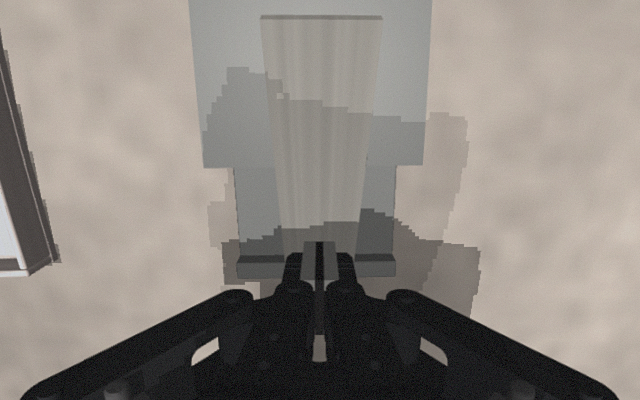

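Force jumped to 61 N and the raised end moved to row 16, so the plate has slipped and seated. I'll lift off straight up.

jog_arm(
  steps=[0, -0.005, 0, 0, 0, 0, 1, 0, -0.02, 0, 0, 0, 0, 1, 0, -0.06, 0, 0, 0, 0, 1, 0, -0.1, 0, 0, 0, 0, 1, 0, -0.1, 0, 0, 0, 0, 1],
)

```text
clock: 3.7
position: [520.5, -221.9, 137.3]
ee_rot: [-0.502, 0.492, -0.5, 0.505]
force: [0.9, -0.7, 0.4]
finger_gap: 0.3
```

jog_arm(
  steps=[0, -0.01, -0.03, 0, 0, 0, 0.3, 0, -0.01, -0.06, 0, 0, 0, 0.3, 0, -0.01, -0.06, 0, 0, 0, 0.3, 0, -0.01, -0.06, 0, 0, 0, 0.3],
)

```text
clock: 4.03
position: [459.4, -223.1, 147.2]
ee_rot: [-0.502, 0.492, -0.501, 0.505]
force: [2.0, -0.3, 0.3]
finger_gap: 48.1
```

```bash
python3 -c "
from h import *
go([517,-221,28],Rt(0.9,38))
c=robot.calibration('wrist')
im=robot.camera('wrist');cv2.imwrite('pics/w6.png',im[:,:,::-1])
print(w2pix(c,[[604,-205,83],[604,-237,83],[509.5,-205,6],[563.5,-181,48],[563.5,-261,48]]).round(0))
im=robot.camera('top');cv2.imwrite('pics/t6.png',cv2.resize(im[135:240,380:490,::-1],None,fx=6,fy=5.7,interpolation=2))
im=robot.camera('scene');cv2.imwrite('pics/s6.png',cv2.resize(im[110:190,205:305,::-1],None,fx=7,fy=7,interpolation=2))
"
```

```text
t 4.03 pos [ 459.4 -223.1  147.2] F [ 2.  -0.3  0.3] gap 48.1 q [ 0.44  0.26 -0.13  2.05  0.05  0.82 -1.28]
y axis [ 0.011 -0.006 -1.   ] x axis [ 0.013 -1.     0.006]
shift [-0.002   0.1198  0.0563] rot [ 0.653 -0.     0.006] |d| 0.132
[[285. -44.]
 [346. -43.]
 [294. 127.]
 [253.  46.]
 [377.  48.]]
```

View pics/w6.png

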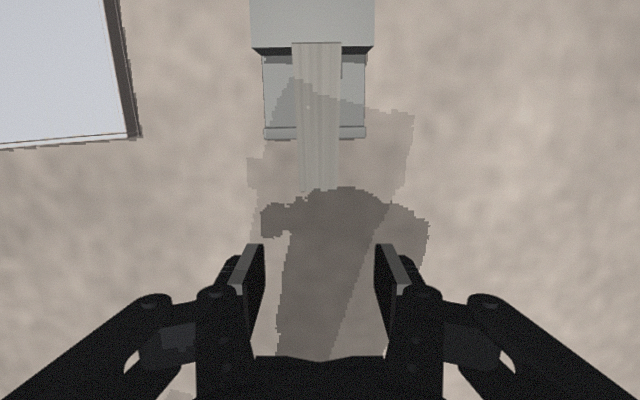

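View pics/t6.png

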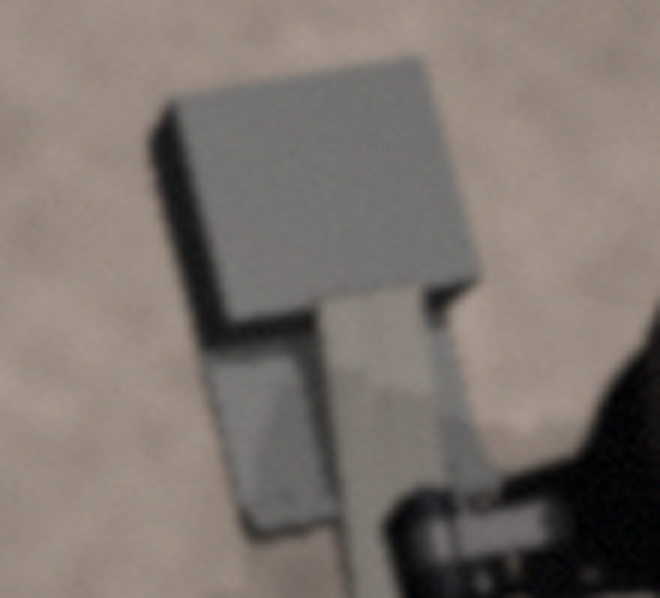

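View pics/s6.png

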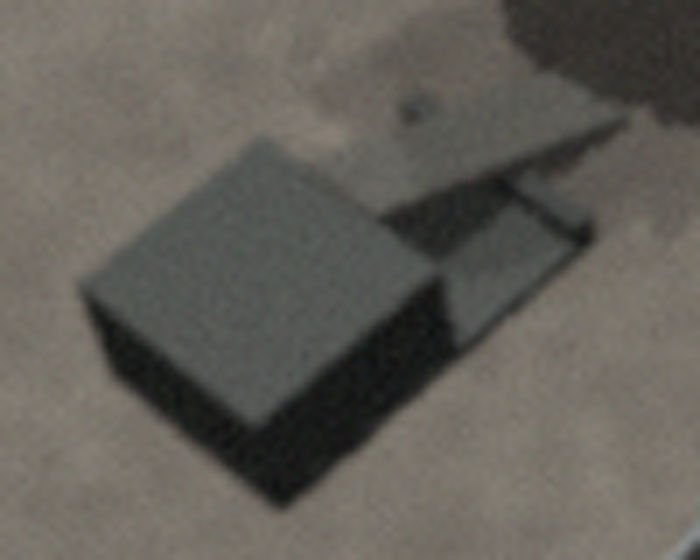

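Something went wrong. The plate is no longer leaning with its foot in the gutter. Its upper end is now at the deck edge (row 42) and the other end sticks out past the lip toward the robot (row 192), so pressing with 61 N drove the foot over the lip. I'll clear the arm and look properly.

jog_arm(
  steps=[0.03, -0.03, 0, 0, 0, 0, 0.3, 0.06, -0.06, 0, 0, 0, 0, 0.3, 0.09, -0.08, 0, 0, 0, 0, 0.3, 0.12, -0.08, 0, 0, 0, 0, 0.3, 0.14, -0.08, 0, 0, 0, 0, 0.3],
)

```text
clock: 4.6
position: [463.3, -365.5, 228.8]
ee_rot: [-0.502, 0.491, -0.502, 0.505]
force: [-0.6, -0.1, -0.3]
finger_gap: 60.0
```

jog_arm(
  steps=[0.03, 0, 0, 0, 0, 0, 0.3, 0.06, 0, 0, 0, 0, 0, 0.3, 0.06, 0, 0, 0, 0, 0, 0.3, 0.06, 0, 0, 0, 0, 0, 0.3],
)

```text
clock: 4.93
position: [464.3, -426.9, 228.3]
ee_rot: [-0.502, 0.492, -0.502, 0.504]
force: [-0.0, 0.5, -0.6]
finger_gap: 59.7
```

```bash
python3 -c "
from h import *
go([517,-221,28],Rt(0.9,38))
im=robot.camera('top');cv2.imwrite('pics/t7.png',cv2.resize(im[135:265,380:490,::-1],None,fx=6,fy=4.6,interpolation=2))
im=robot.camera('scene');cv2.imwrite('pics/s7.png',cv2.resize(im[100:185,205:315,::-1],None,fx=7,fy=7,interpolation=2))
"
```

```text
t 4.93 pos [ 464.3 -426.9  228.3] F [-0.   0.5 -0.6] gap 59.7 q [ 0.66  0.35 -0.03  1.72  0.01  1.06 -0.93]
y axis [ 0.012 -0.007 -1.   ] x axis [ 0.012 -1.     0.007]
shift [-0.2066  0.1995  0.0528] rot [ 0.651 -0.001  0.008] |d| 0.292
```

View pics/t7.png

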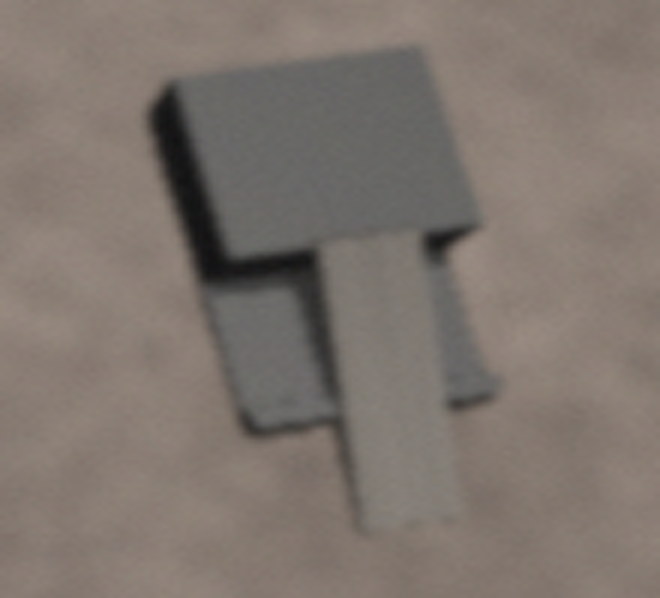

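View pics/s7.png

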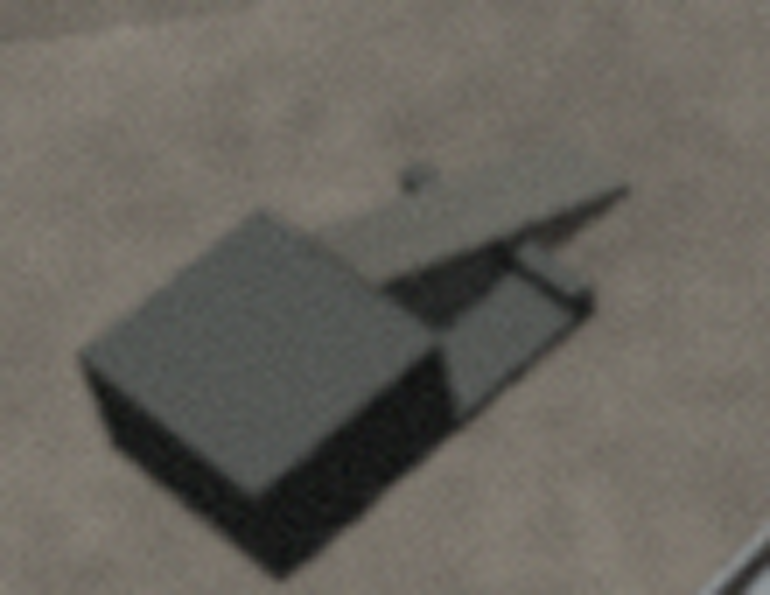

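Run:
```python
from h import *
c=robot.calibration("top");s=robot.calibration("scene")
def up(l,f,o): return np.array(l)/np.array(f)+np.array(o)-0.5+0.5/np.array(f)
a=up([(318,241),(420,231),(460,520),(363,530)],(6,4.6),(380,135))
b=up([(385,288),(630,185),(555,135)],(7,7),(205,100))  # upper -y? corners, low corner near , low far
for z in (50,45,40,35,30): print("top-view upper end",z,pix2w(c,a[:2],z).round(1).tolist(),"scene",pix2w(s,b[:1],z).round(1).tolist())
for z in (0,4,10,20): print("top-view lower",z,pix2w(c,a[2:],z).round(1).tolist(),"scene",pix2w(s,b[1:],z).round(1).tolist())
print("deck",pix2w(c,up([(175,85),(425,47),(480,225),(228,260)],(6,4.6),(380,135)),48).round(1).tolist())
# wrist picture w6 : pose (459.4,-223.1,147.2); current wrist calib -> shift
```

```text
top-view upper end 50 [[565.2, -204.3, 50.0], [564.5, -235.9, 50.0]] scene [[561.8, -202.8, 50.0]]
top-view upper end 45 [[566.4, -205.8, 45.0], [565.7, -237.6, 45.0]] scene [[559.5, -206.3, 45.0]]
top-view upper end 40 [[567.5, -207.3, 40.0], [566.8, -239.3, 40.0]] scene [[557.2, -209.7, 40.0]]
top-view upper end 35 [[568.6, -208.7, 35.0], [567.9, -241.0, 35.0]] scene [[555.0, -213.2, 35.0]]
top-view upper end 30 [[569.8, -210.2, 30.0], [569.1, -242.6, 30.0]] scene [[552.7, -216.7, 30.0]]
top-view lower 0 [[455.0, -238.4, 0.0], [455.7, -207.5, 0.0]] scene [[453.4, -209.1, 0.0], [454.9, -243.6, 0.0]]
top-view lower 4 [[454.7, -237.1, 4.0], [455.4, -206.3, 4.0]] scene [[455.7, -206.5, 4.0], [457.2, -240.8, 4.0]]
top-view lower 10 [[454.2, -235.2, 10.0], [454.9, -204.7, 10.0]] scene [[459.2, -202.6, 10.0], [460.7, -236.6, 10.0]]
top-view lower 20 [[453.4, -232.0, 20.0], [454.1, -201.8, 20.0]] scene [[464.9, -196.0, 20.0], [466.4, -229.6, 20.0]]
deck [[636.0, -174.9, 48.0], [640.4, -255.4, 48.0], [564.6, -255.3, 48.0], [562.2, -176.3, 48.0]]
```

The plate now leans from the bench (foot x≈455, z≈0) to the deck edge (x≈564, z≈48). The length check gives √(110²+48²)=120, which agrees. Before repairing it I'll work out from the pictures taken during the press how the foot got over the lip.

Run:
```python
from h import *
s=robot.sense();Tn=np.eye(4);Tn[:3,:3]=R.from_quat(s["ee_rot"]).as_matrix();Tn[:3,3]=s["position"]
c=robot.calibration("wrist");X=np.linalg.inv(Tn)@np.array(c["T"]);np.save("X.npy",X)
def cal(p,q):
    T=np.eye(4);T[:3,:3]=R.from_quat(q).as_matrix();T[:3,3]=p
    d=dict(c);d["T"]=T@X;return d
for n,p,q,px in [("w4",[516.4,-220.6,31.6],[0.504,-0.496,0.496,-0.503],[(262,2),(388,2)]),
          ("w5",[517.4,-221,30.3],[0.504,-0.495,0.497,-0.504],[(260.5,16),(382,16)]),
          ("w2",[518.1,-223.3,109.3],[0.504,-0.496,0.497,-0.504],[(284.5,14),(345,14)]),
          ("w6up",[459.4,-223.1,147.2],[-0.502,0.492,-0.501,0.505],[(292,42),(341,42)]),
          ("w6low",[459.4,-223.1,147.2],[-0.502,0.492,-0.501,0.505],[(303,191),(336,191)])]:
    k=cal(p,q)
    zs=np.arange(-10,110,2.);w=[np.linalg.norm(np.diff(pix2w(k,px,z),axis=0)) for z in zs]
    z=np.interp(-32,-np.array(w),zs) ;P=pix2w(k,px,z);print(n,"z",z.round(1),P.mean(0).round(1),(w[0],w[-1]))
```

```text
w4 z 74.7 [ 611.3 -222.1   74.7] (np.float64(59.87221802707436), np.float64(21.05825199433033))
w5 z 70.9 [ 609.4 -221.4   70.9] (np.float64(57.875136971103785), np.float64(20.130469022326324))
w2 z 48.4 [ 632.5 -220.8   48.4] (np.float64(41.28487085981143), np.float64(22.537937689192223))
w6up z 44.3 [ 567.3 -222.    44.3] (np.float64(39.11034166926523), np.float64(23.65140291714988))
w6low z -10.0 [ 453.3 -226.1  -10. ] (np.float64(29.117222879604313), np.float64(17.608211556360864))
```

The pictures explain it. With the finger paused at z≈31, the plate had already slid about 14 mm along the 28° line, so its foot sat on the lip top (z≈17). On release it slipped over. The press has to be one continuous quick stroke that ends lower and nearer the end.

To repair it:
1. Grip the plate by its lower part, across the width, with the tool tilted 23.6°.
2. Lay it back on the deck with about 53 mm overhang.
3. Press again.

```bash
python3 -c "
from h import *
go([445,-223,130],Rt(1,23.6))"
```

```text
t 5.03 pos [ 464.8 -424.7  228.6] F [0.1 0.6 0.2] gap 60.1 q [ 0.66  0.35 -0.03  1.72  0.01  1.06 -0.93]
y axis [ 0.012 -0.006 -1.   ] x axis [ 0.015 -1.     0.006]
shift [-0.2026  0.0971 -0.018 ] rot [ 0.4   -0.001  0.007] |d| 0.225
```

jog_arm(
  steps=[-0.036, 0.01, -0.003, 0.08, 0, 0, 0.3, -0.072, 0.025, -0.006, 0.16, 0, 0, 0.3, -0.108, 0.04, -0.009, 0.24, 0, 0, 0.3, -0.144, 0.06, -0.012, 0.32, 0, 0.003, 0.3, -0.18, 0.08, -0.016, 0.4, 0, 0.006, 0.3],
)

```text
clock: 5.45
position: [446.9, -243.4, 147.6]
ee_rot: [-0.39, 0.382, -0.588, 0.597]
force: [4.3, 1.3, -0.3]
finger_gap: 59.6
```

jog_arm(
  steps=[-0.01, 0.01, 0, 0, 0, 0, 0.3, -0.02, 0.02, 0, 0, 0, 0, 0.3, -0.02, 0.02, 0, 0, 0, 0, 0.3],
)

```text
clock: 5.7
position: [454.1, -219.9, 127.9]
ee_rot: [-0.391, 0.382, -0.586, 0.598]
force: [-1.0, 0.5, -0.0]
finger_gap: 59.4
```

```bash
python3 -c "
from h import *
go([456.6,-222,82.6],Rt(1,23.6))
c=robot.calibration('wrist')
im=robot.camera('wrist');cv2.imwrite('pics/w8.png',im[:,:,::-1])
print(w2pix(c,[[454.5,-206,2],[454.5,-238,2],[564,-206,52],[564,-238,52]]).round(0))
"
```

```text
t 5.7 pos [ 454.1 -219.9  127.9] F [-1.   0.5 -0. ] gap 59.4 q [ 0.69  0.16 -0.27  2.33 -0.45  0.31 -0.71]
y axis [ 0.403  0.006 -0.915] x axis [ 0.021 -1.     0.002]
shift [ 0.002   0.0425 -0.016 ] rot [-0.002  0.004  0.001] |d| 0.045
[[299. 254.]
 [339. 255.]
 [300.  98.]
 [346.  99.]]
```

View pics/w8.png

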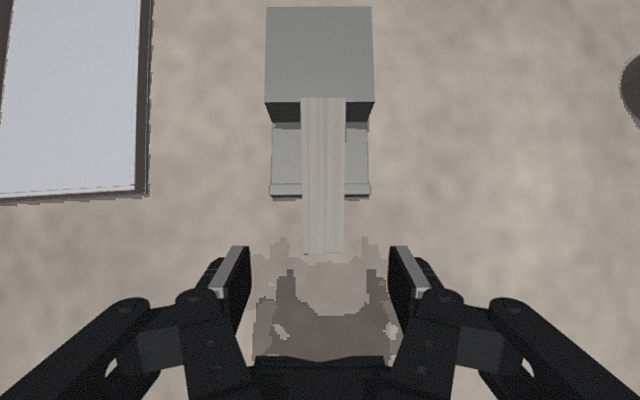

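The plate is seen at lower corners (304,254)/(343,254) and upper corners (301,98)/(347,98). That agrees with the model, with yaw ≈1.7° and y≈-224.5 at the grip point. Going in.

```bash
python3 -c "
from h import *
go([465.8,-224.5,61.6],Rt(1.7,23.6))
go([488.6,-224.5,9.4],Rt(1.7,23.6))"
```

```text
t 5.75 pos [ 454.7 -221.4  128.9] F [ 0.1 -0.1  0.1] gap 59.8 q [ 0.69  0.16 -0.27  2.32 -0.45  0.31 -0.7 ]
y axis [ 0.403  0.005 -0.915] x axis [ 0.02  -1.     0.003]
shift [ 0.0032  0.066  -0.017 ] rot [-0.003 -0.008  0.007] |d| 0.068
t 5.75 pos [ 454.7 -221.4  128.9] F [ 0.1 -0.1  0.1] gap 59.8 q [ 0.69  0.16 -0.27  2.32 -0.45  0.31 -0.7 ]
y axis [ 0.403  0.005 -0.915] x axis [ 0.02  -1.     0.003]
shift [ 0.0035  0.123  -0.0172] rot [-0.003 -0.008  0.007] |d| 0.124
```

jog_arm(
  steps=[0.003, 0.022, -0.01, 0, -0.008, 0.005, 0.3, 0.003, 0.045, -0.017, 0, -0.008, 0.005, 0.3, 0.003, 0.07, -0.017, 0, -0.008, 0.005, 0.3, 0.003, 0.095, -0.017, 0, -0.008, 0.005, 0.3, 0.003, 0.11, -0.017, 0, -0.008, 0.005, 0.3],
)

```text
clock: 6.17
position: [486.3, -230.3, 33.5]
ee_rot: [-0.397, 0.385, -0.576, 0.602]
force: [3.0, 1.8, 2.2]
finger_gap: 60.0
```

```bash
python3 -c "
from h import *
go([488.6,-224.5,9.4],Rt(1.7,23.6))
im=robot.camera('wrist');cv2.imwrite('pics/w9.png',im[:,:,::-1])
go([488.6,-224.5,9.4],Rt(1.7,23.6))
"
```

```text
t 6.17 pos [ 486.3 -230.3   33.5] F [3.  1.8 2.2] gap 60.0 q [ 0.54  0.4  -0.12  2.3  -1.02  0.16 -0.1 ]
y axis [ 0.387  0.021 -0.922] x axis [ 0.04  -0.999 -0.006]
shift [-0.0055  0.0232 -0.007 ] rot [ 0.014  0.007 -0.01 ] |d| 0.025
t 6.22 pos [ 487.9 -230.2   29.8] F [ 1.9  1.2 -4.6] gap 59.9 q [ 0.53  0.41 -0.11  2.3  -1.01  0.16 -0.09]
y axis [ 0.382  0.022 -0.924] x axis [ 0.06  -0.998  0.001]
shift [-0.0057  0.0192 -0.0069] rot [ 0.019  0.029 -0.011] |d| 0.021
```

View pics/w9.png

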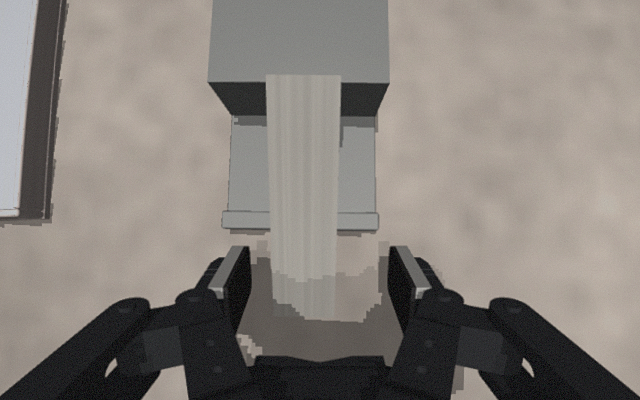

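The wrist is at its limits (j6 at 0.16, j5 at -1.02), so this much tilt isn't reachable so close in. I'll back off now, then fit a quick kinematic model from the recorded samples to pick reachable tilts.

jog_arm(
  steps=[0, -0.01, 0, -0.05, 0, 0, 0.3, 0, -0.03, 0, -0.12, 0, 0, 0.3, 0, -0.05, 0, -0.2, 0, 0, 0.3, 0, -0.07, 0, -0.3, 0, 0, 0.3, 0, -0.08, 0, -0.35, 0, 0, 0.3],
)

```text
clock: 6.63
position: [468.0, -227.5, 85.2]
ee_rot: [-0.462, 0.439, -0.522, 0.568]
force: [0.8, 0.6, -0.7]
finger_gap: 59.7
```

```bash
cat > fk.py <<'E'
from h import *
from scipy.optimize import least_squares
D=[ # q, pos, yaxis,xaxis
([1.126,0.427,0.074,1.607,-0.034,1.111,-0.067],[196.612,-645.294,230.612],[0,0.001,-1],[.292,-.957,-.001]),
([.83,.27,.05,1.83,-.02,1.04,-.67],[321.2,-480.4,230.7],[-.001,.001,-1],[.011,-1,-.001]),
([.4,.39,-.13,1.96,.07,.79,-1.33],[518.1,-223.3,109.3],[.001,-.002,-1],[.015,-1,.002]),
([.38,.51,-.12,2.,.1,.63,-1.35],[517.4,-221,30.3],[.001,-.002,-1],[.015,-1,.002]),
([.66,.35,-.03,1.72,.01,1.06,-.93],[464.3,-426.9,228.3],[.012,-.007,-1],[.012,-1,.007]),
([.69,.16,-.27,2.32,-.45,.31,-.7],[454.7,-221.4,128.9],[.403,.005,-.915],[.02,-1,.003]),
([.53,.41,-.11,2.3,-1.01,.16,-.09],[487.9,-230.2,29.8],[.382,.022,-.924],[.06,-.998,.001]),
]
s=robot.sense();m=R.from_quat(s["ee_rot"]).as_matrix()
print(np.round(s["joint_positions"],3),s["position"],s["clock"])
D.append((list(s["joint_positions"]),list(s["position"]),m[:,1],m[:,0]))
def fk(q,p):
    h,L1,e1,e2,L2,L3,o7=p[:7]; s1,s3,s5,s7=SG
    T=R.from_euler('z',s1*q[0]);P=np.array([0,0,h])
    T=T*R.from_euler('y',q[1]);T=T*R.from_euler('z',s3*q[2]);P=P+T.apply([e1,0,L1])
    T=T*R.from_euler('y',q[3]);T=T*R.from_euler('z',s5*q[4]);P=P+T.apply([e2,0,L2])
    T=T*R.from_euler('y',q[5]);T=T*R.from_euler('z',s7*q[6]+o7);P=P+T.apply([0,0,L3])
    return P,T
def res(p):
    r=[]
    for q,pos,ya,xa in D:
        P,T=fk(q,p);M=T.as_matrix();r+=list(P-pos)+list(200*(M[:,2]-ya))+list(200*(M[:,0]-xa))
    return np.array(r)
SG=(-1,-1,-1,-1)
E
python3 - <<'E'
import itertools,fk
from fk import *
best=None
for SGx in itertools.product([-1],[1,-1],[1,-1],[1,-1]):
    fk.SG=SGx
    for o in (0,1.57,3.14,-1.57):
        f=least_squares(res,[350,400,0,0,400,250,o])
        if best is None or f.cost<best[0]: best=(f.cost,SGx,f.x,f.fun)
print(best[0],best[1],best[2].round(2));print(best[3].reshape(-1,9).round(1))
np.save("fk.npy",np.r_[best[1],best[2]])
E
```

```text
[-0.014  0.336  0.48   2.211 -0.531  0.529 -0.622] [ 467.98366253 -227.47953218   85.22951082] 6.6333
12483.134198583106 (-1, 1, 1, 1) [144.32 505.29  52.51 -48.46 423.29 213.17  -3.14]
[[ 52.2  37.6  -6.5  -0.2   0.2   0.   -0.8  -0.1  -0.2]
 [ 49.3  39.9   1.7   1.1  -0.    0.   -0.4   0.    0. ]
 [ 34.4  58.5   7.8   0.9   0.    0.   -1.6   0.    0. ]
 [ 42.9  61.5   4.9   1.1  -0.1   0.    1.6   0.1   0.1]
 [ 34.6  59.   -0.5  -0.3   0.3   0.   -0.3   0.   -0.2]
 [  9.2  20.7   5.8   1.6  -0.4   0.7   1.7   0.1   1.3]
 [-16.    7.  -14.7  -0.3  -0.6  -0.1  -0.1  -0.    0.6]
 [  7.5  25.2   1.4  -0.    0.    0.   -0.7  -0.   -0.1]]
```

Orientation fits exactly. Adding lateral link offsets for position.

```bash
cat > fk2.py <<'E'
from fk import D,R,np,least_squares
SG=(-1,1,1,1)
def fk(q,p):
    h,L1,e1,e2,L2,L3,y0,y1,y2,x0=p
    T=R.from_euler('z',-q[0]);P=np.array([0,0,h])
    T=T*R.from_euler('y',q[1]);T=T*R.from_euler('z',q[2]);P=P+T.apply([e1,y1,L1])
    T=T*R.from_euler('y',q[3]);F=T.as_matrix()[:,2];T=T*R.from_euler('z',q[4]);P=P+T.apply([e2,y2,L2])
    T=T*R.from_euler('y',q[5]);T=T*R.from_euler('z',q[6]-np.pi);P=P+T.apply([x0,y0,L3])
    return P,T,F
def res(p):
    r=[]
    for q,pos,ya,xa in D:
        P,T,F=fk(q,p);r+=list(P-pos)
    return np.array(r)
E
python3 - <<'E'
from fk2 import *
f=least_squares(res,[144,505,50,0,423,213,0,0,0,0])
print(f.cost,f.x.round(1));print(f.fun.reshape(-1,3).round(1));np.save("p.npy",f.x)
E
```

```text
[-0.014  0.336  0.48   2.211 -0.531  0.529 -0.622] [ 467.98366253 -227.47953218   85.22951082] 6.6333
87451.58009809157 [-741.9 1312.5 -420.8  -86.7  406.7  287.8   51.1  -82.5  -22.2  128.7]
[[ -14.1  -48.3    1.5]
 [ -42.3   91.4  -14.7]
 [ -19.8    1.    15.4]
 [  99.6  -39.1   19.4]
 [ -33.8   45.6    2.7]
 [-252.4  -18.2  -12.7]
 [   5.4  -50.2   12.2]
 [   7.6  280.7  -23.7]]
```

```bash
cat > fk2.py <<'E'
from fk import D,R,np,least_squares
E_=lambda a,t:R.from_euler(a,t)
def fk(q,p):
    h,ys,ya,La,e1,yb,Lb,e2,yc,Lc,e3,yd,x6,ye,L3=p
    T=E_('z',-q[0]);P=T.apply([0,ys,h])
    T=T*E_('y',q[1]);P=P+T.apply([0,ya,La])
    T=T*E_('z',q[2]);P=P+T.apply([e1,yb,Lb])
    T=T*E_('y',q[3]);P=P+T.apply([e2,yc,Lc]);F=T.as_matrix()[:,2]
    T=T*E_('z',q[4]);P=P+T.apply([e3,yd,0])
    T=T*E_('y',q[5]);P=P+T.apply([x6,ye,0])
    T=T*E_('z',q[6]-np.pi);P=P+T.apply([0,0,L3])
    return P,T,F
x0=np.array([300,0,0,200,20,0,200,-20,0,390,0,0,50,0,250.])
def res(p):
    r=[]
    for q,pos,ya,xa in D: r+=list(fk(q,p)[0]-pos)
    return np.r_[r,(p-x0)*.03]
E
python3 - <<'E'
from fk2 import *
f=least_squares(res,x0)
print(f.cost,f.x.round(1));print(f.fun[:24].reshape(-1,3).round(1));np.save("p.npy",f.x)
E
```

```text
[-0.014  0.336  0.48   2.211 -0.531  0.529 -0.622] [ 467.98366253 -227.47953218   85.22951082] 6.6333
87592.04233257163 [-719.5 -106.1 -106.1  676.3 -627.7  121.1  676.3 -136.   121.1  525.1
  110.8  -39.3 -237.6  -39.3  315.4]
[[  66.4   -1.2   20.2]
 [ -48.1  116.4  -34. ]
 [ -10.1  -62.   -16.9]
 [ 100.9  -96.3   -0.7]
 [ -28.5   21.7   -6.3]
 [-246.2  -55.7  -13.1]
 [  21.9  -35.5   37.3]
 [ -82.3  229.    14.5]]
```

```bash
sed -i "s/E_('z',q\[2\])/E_('z',-q[2])/;s/E_('z',q\[4\])/E_('z',-q[4])/;s/E_('z',q\[6\]-np.pi)/E_('z',-q[6]-np.pi)/" fk2.py
python3 - <<'E'
from fk2 import *
f=least_squares(res,x0)
print(f.cost,f.x.round(1));print(f.fun[:24].reshape(-1,3).round(1));np.save("p.npy",f.x)
E
```

```text
[-0.014  0.336  0.48   2.211 -0.531  0.529 -0.622] [ 467.98366253 -227.47953218   85.22951082] 6.6333
31.692637001140803 [264.7 -13.9 -13.9 272.8  -1.2 -21.9 272.8 -13.3 -21.9 496.6   9.9   3.1
   0.5   3.1 313.5]
[[-1.8  0.5  0.7]
 [ 0.4 -1.5 -0.4]
 [-1.  -2.1 -0.3]
 [ 1.6  0.7 -2.2]
 [ 0.7  2.5  0.7]
 [ 0.3  1.9  1.8]
 [-0.6 -0.2 -0.2]
 [-0.3 -0.5 -0. ]]
```

Model good to ~2 mm. Now feasibility by tilt for the poses I need.

```bash
cat > ik.py <<'E'
from fk2 import *
from h import Rt
p=np.load("p.npy")
lo=np.array([-2.85,-.5,-1.23,.21,-1.02,.16,-2.73]);hi=np.array([2.85,2.14,1.37,2.46,4.16,2.05,2.73])
def ik(pos,Rw,q0,m=.05):
    def f(q):
        P,T,_=fk(q,p);W=T.as_matrix();M=np.c_[W[:,0],W[:,2],W[:,1]*0]
        # W z = tool y (fingers); W x = tool x
        G=Rw.as_matrix();return np.r_[(P-pos)/1000,(W[:,2]-G[:,1])*.3,(W[:,0]-G[:,0])*.3,1e-4*(q-q0)]
    s=least_squares(f,np.clip(q0,lo+m+1e-3,hi-m-1e-3),bounds=(lo+m,hi-m))
    return s.x,np.linalg.norm(s.fun[:9])*1000
E
python3 - <<'E'
from ik import *
q0=np.array([.2,.4,.2,2.1,-.1,.6,-1.])
st=[q0,np.array([.2,.4,.2,2.1,3.1,.4,1.8]),np.array([-.1,.4,.5,2.1,-.5,.5,-.6]),np.array([.6,.3,-.3,2.1,1.,.5,-2.])]
for n,f in [("lowgrip",lambda t:(np.array([485.8,-224.5,15.8])+7*np.array([np.sin(np.radians(t)),0,-np.cos(np.radians(t))]),1.7)),
            ("raised",lambda t:(np.array([595,-221,73])+6*np.array([np.sin(np.radians(t)),0,-np.cos(np.radians(t))]),1))]:
  for t in (-38,-24,-12,0,8,12,16,20,24,30,38):
    pos,y=f(t);o=[]
    for k,s in enumerate(st):
        x,e=ik(pos,Rt(y,t),s)
        if e<3:o.append((k,x.round(2).tolist()))
    print(n,t,o[:1],[a[0] for a in o])
E
```

```text
[-0.014  0.336  0.48   2.211 -0.531  0.529 -0.622] [ 467.98366253 -227.47953218   85.22951082] 6.6333
lowgrip -38 [(0, [0.02, 0.83, 0.28, 1.67, -0.02, 1.29, -1.24])] [0, 2, 3]
lowgrip -24 [(0, [0.05, 0.7, 0.26, 1.82, -0.05, 1.04, -1.22])] [0, 2, 3]
lowgrip -12 [(0, [0.1, 0.6, 0.23, 1.95, -0.09, 0.8, -1.18])] [0, 2, 3]
lowgrip 0 [(0, [0.17, 0.52, 0.18, 2.08, -0.16, 0.55, -1.08])] [0, 2, 3]
lowgrip 8 [(0, [0.28, 0.48, 0.08, 2.16, -0.23, 0.38, -0.98])] [0, 2, 3]
lowgrip 12 [(0, [0.37, 0.46, -0.01, 2.2, -0.26, 0.3, -0.94])] [0, 2, 3]
lowgrip 16 [(0, [0.43, 0.45, -0.05, 2.24, -0.43, 0.21, -0.75])] [0, 2, 3]
lowgrip 20 [(3, [0.92, 0.51, -0.64, 2.25, 0.83, 0.21, -1.94])] [3]
lowgrip 24 [(3, [1.06, 0.56, -0.79, 2.28, 1.33, 0.21, -2.4])] [3]
lowgrip 30 [(1, [0.67, 0.47, -0.28, 2.4, 3.69, 0.21, 1.49])] [1, 3]
lowgrip 38 [] []
raised -38 [(0, [0.02, 0.89, 0.29, 1.37, -0.04, 1.54, -1.26])] [0, 2, 3]
raised -24 [(0, [0.04, 0.76, 0.26, 1.54, -0.07, 1.27, -1.25])] [0, 2, 3]
raised -12 [(0, [0.06, 0.65, 0.24, 1.69, -0.1, 1.03, -1.23])] [0, 2, 3]
raised 0 [(0, [0.1, 0.55, 0.2, 1.83, -0.15, 0.77, -1.17])] [0, 2, 3]
raised 8 [(0, [0.16, 0.5, 0.14, 1.93, -0.2, 0.6, -1.11])] [0, 2, 3]
raised 12 [(0, [0.19, 0.48, 0.12, 1.97, -0.24, 0.51, -1.06])] [0, 2, 3]
raised 16 [(0, [0.25, 0.46, 0.06, 2.02, -0.28, 0.42, -1.01])] [0, 2, 3]
raised 20 [(0, [0.33, 0.45, -0.03, 2.06, -0.32, 0.32, -0.96])] [0, 2, 3]
raised 24 [(0, [0.45, 0.44, -0.15, 2.09, -0.32, 0.23, -0.93])] [0, 2, 3]
raised 30 [(3, [0.96, 0.54, -0.77, 2.12, 1.05, 0.21, -2.19])] [3]
raised 38 [(1, [0.61, 0.45, -0.3, 2.26, 3.7, 0.21, 1.38])] [1]
```

Low grip is comfortable at tilt ≤8–12°, and the raised end at ≤18–20°. I'll use 8° here and make up the rest by tilting the other way when levelling, which is well within range.

```bash
python3 -c "
from h import *
go([477,-224.5,80],Rt(1.7,8))"
```

```text
t 6.63 pos [ 468.  -227.5   85.2] F [ 0.8  0.6 -0.7] gap 59.7 q [-0.01  0.34  0.48  2.21 -0.53  0.53 -0.62]
y axis [ 0.188  0.029 -0.982] x axis [ 0.071 -0.997 -0.016]
shift [-0.0022  0.0069  0.008 ] rot [-0.051  0.038 -0.023] |d| 0.011
```

jog_arm(
  steps=[-0.002, 0.007, 0.008, -0.05, 0.038, -0.023, 0.3, -0.002, 0.007, 0.008, -0.05, 0.038, -0.023, 0.3, -0.002, 0.007, 0.008, -0.05, 0.038, -0.023, 0.3],
)

```text
clock: 6.88
position: [478.9, -223.3, 80.5]
ee_rot: [-0.471, 0.456, -0.525, 0.543]
force: [-0.4, 0.5, -0.7]
finger_gap: 60.1
```

```bash
python3 -c "
from h import *
go([486.8,-224.5,8.9],Rt(1.7,8))
c=robot.calibration('wrist')
im=robot.camera('wrist');cv2.imwrite('pics/w10.png',im[:,:,::-1])
print(w2pix(c,[[454.5,-206,2],[454.5,-238,2],[564,-206,52],[564,-238,52]]).round(0))"
```

```text
t 6.88 pos [ 478.9 -223.3   80.5] F [-0.4  0.5 -0.7] gap 60.1 q [-0.09  0.37  0.53  2.18 -0.48  0.56 -0.75]
y axis [ 0.141  0.005 -0.99 ] x axis [ 0.033 -0.999  0.   ]
shift [ 0.0014  0.072  -0.0023] rot [-0.002  0.003 -0.   ] |d| 0.072
[[290. 260.]
 [337. 262.]
 [287.  77.]
 [351.  79.]]
```

View pics/w10.png

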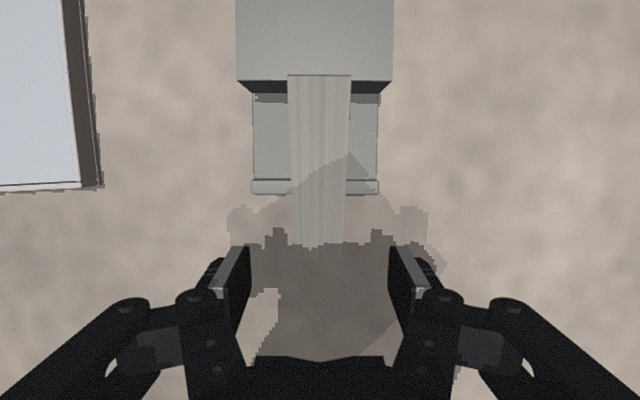

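Plate is centred between the fingers (cols 288–351 about 319). Descending and gripping.

jog_arm(
  steps=[0, 0.02, -0.002, 0, 0, 0, 0.3, 0, 0.04, -0.002, 0, 0, 0, 0.3, 0.001, 0.06, -0.002, 0, 0, 0, 0.3, 0.001, 0.07, -0.002, 0, 0, 0, 0.3, 0.001, 0.07, -0.002, 0, 0, 0, 0.3],
)

```text
clock: 7.35
position: [484.1, -225.0, 8.9]
ee_rot: [-0.47, 0.458, -0.525, 0.542]
force: [-0.8, 0.1, -0.4]
finger_gap: 59.7
```

jog_arm(
  steps=[0, 0, 0, 0, 0, 0, 0.45, 0, 0, 0, 0, 0, 0, 0.6, 0, 0, 0, 0, 0, 0, 0.8, 0, 0, 0, 0, 0, 0, 0.8, 0, 0, 0, 0, 0, 0, 0.8],
)

```text
clock: 7.77
position: [484.2, -225.4, 9.9]
ee_rot: [-0.47, 0.457, -0.526, 0.542]
force: [-4.1, -1.8, 7.4]
finger_gap: 29.7
```

```bash
python3 -c "
from h import *
go([486.8,-224.5,88],Rt(1.7,-15.6))
im=robot.camera('wrist');cv2.imwrite('pics/w11.png',im[:,:,::-1])"
```

```text
t 7.77 pos [ 484.2 -225.4    9.9] F [-4.1 -1.8  7.4] gap 29.7 q [ 0.03  0.5   0.39  2.19 -0.62  0.42 -0.62]
y axis [ 0.14   0.006 -0.99 ] x axis [ 0.029 -1.    -0.002]
shift [-0.001  -0.077   0.0135] rot [-0.412 -0.    -0.002] |d| 0.078
```

View pics/w11.png

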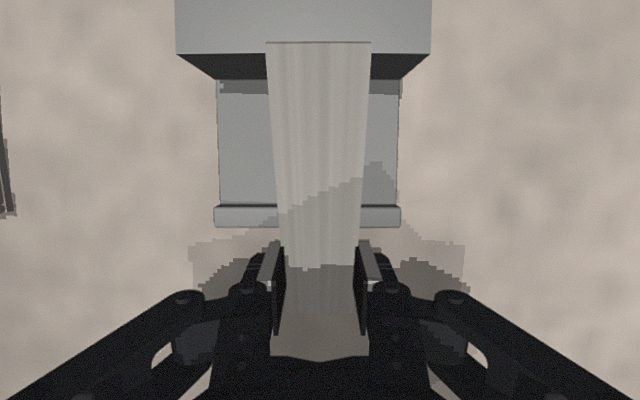

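Gripped across the width (gap 29.7), with the pads beside the plate just on the robot side of the lip. Lifting straight up, then levelling.

jog_arm(
  steps=[0, -0.015, 0.002, 0, 0, 0, 0.8, 0, -0.035, 0.005, 0, 0, 0, 0.8, 0, -0.055, 0.008, 0, 0, 0, 0.8, 0, -0.08, 0.011, 0, 0, 0, 0.8, 0, -0.08, 0.011, 0, 0, 0, 0.8],
)

```text
clock: 8.23
position: [485.8, -226.3, 94.8]
ee_rot: [-0.469, 0.456, -0.527, 0.543]
force: [1.3, -0.5, 0.6]
finger_gap: 29.4
```

jog_arm(
  steps=[0, -0.004, 0, -0.09, 0, 0, 0.8, 0, -0.008, 0, -0.18, 0, 0, 0.8, 0, -0.012, 0, -0.27, 0, 0, 0.8, 0, -0.015, 0, -0.36, 0, 0, 0.8, 0, -0.015, 0, -0.41, 0, 0, 0.8],
)

```text
clock: 8.65
position: [485.2, -225.6, 110.4]
ee_rot: [0.571, -0.553, 0.422, -0.435]
force: [-0.4, 0.2, -1.5]
finger_gap: 29.4
```

```bash
python3 -c "
from h import *
go([545,-222,110],Rt(1,-15.6))
c=robot.calibration('wrist');np.save('c12.npy',c['T'])
im=robot.camera('wrist');cv2.imwrite('pics/w12.png',im[:,:,::-1])
im=robot.camera('scene');cv2.imwrite('pics/s12.png',cv2.resize(im[50:190,180:340,::-1],None,fx=4.5,fy=4,interpolation=2))"
```

```text
t 8.65 pos [ 485.2 -225.6  110.4] F [-0.4  0.2 -1.5] gap 29.4 q [-0.23  0.57  0.66  1.88 -0.26  1.06 -0.98]
y axis [-0.265 -0.008 -0.964] x axis [ 0.031 -1.     0.   ]
shift [-0.0018 -0.0155  0.0579] rot [-0.004  0.013  0.004] |d| 0.06
```

View pics/w12.png

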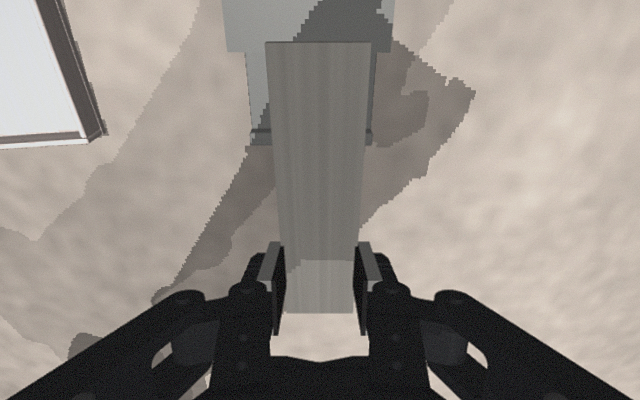

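View pics/s12.png

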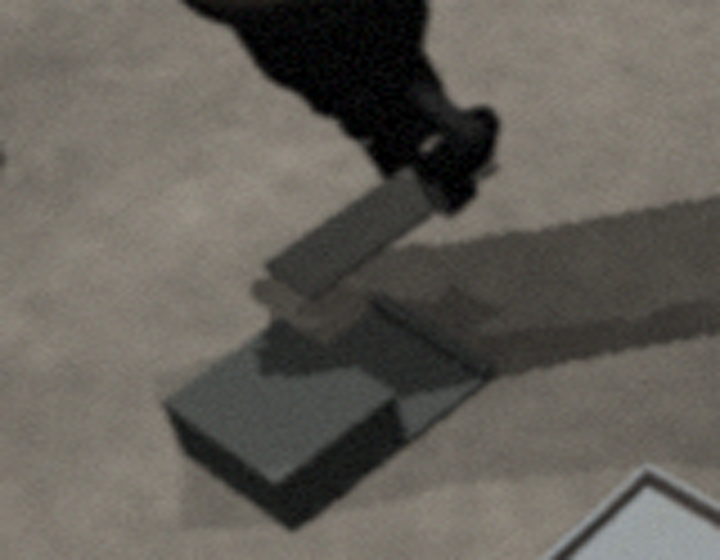

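The plate is held firmly, corners at (265,42), (371,42), (352,313), (284,313) in the wrist view. I'll get its pose in the hand by PnP.

```bash
cat >> h.py <<'E'
def plate(px,cal=None,s=None):
    """px: far-left, far-right, near-right, near-left of top face -> world corners & in-tool"""
    cal=cal or robot.calibration('wrist')
    O=np.array([[60,16,0],[60,-16,0],[-60,-16,0],[-60,16,0]],float)
    ok,rv,tv=cv2.solvePnP(O,np.array(px,float),np.array(cal["intrinsics"]),np.array(cal["dist_coeffs"]),flags=cv2.SOLVEPNP_IPPE)
    Cm=(cv2.Rodrigues(rv)[0]@O.T).T+tv.ravel(); Cm=Cm*[1,-1,-1]
    T=np.array(cal["T"]);W=Cm@T[:3,:3].T+T[:3,3]
    re=w2pix(cal,W)-np.array(px)
    u=W[:2].mean(0)-W[2:].mean(0);u/=np.linalg.norm(u);v=W[0]-W[1];v/=np.linalg.norm(v)
    print("corners",W.round(1).tolist(),"reproj",np.abs(re).max().round(1));print("ctr",W.mean(0).round(1),"near",W[2:].mean(0).round(1),"far",W[:2].mean(0).round(1),"slope",np.degrees(np.arcsin(u[2])).round(2),"yaw",np.degrees(np.arctan2(u[1],u[0])).round(2),"roll",np.degrees(np.arcsin(v[2])).round(2))
    return W,u,v
E
python3 - <<'E'
from h import *
W,u,v=plate([(265,42),(371,42),(352,313),(284,313)])
s=robot.sense();R0=R.from_quat(s["ee_rot"]);print("in tool",R0.inv().apply(W-s["position"]).round(1).tolist())
E
```

```text
corners [[577.1, -207.8, 114.9], [578.0, -239.7, 114.8], [458.1, -243.4, 112.5], [457.1, -211.4, 112.5]] reproj 1.0
ctr [ 517.6 -225.6  113.7] near [ 457.6 -227.4  112.5] far [ 577.5 -223.8  114.8] slope 1.12 yaw 1.74 roll 0.11
in tool [[-14.8, -30.0, 87.7], [17.2, -29.9, 87.6], [17.0, 3.9, -27.5], [-15.0, 3.8, -27.5]]
```

```bash
python3 -c "
from h import *
go([538.2,-220.6,90],Rt(1.1,-16.3))"
```

```text
t 8.75 pos [ 485.1 -225.5  109. ] F [-1.2 -1.  -0.5] gap 29.4 q [-0.22  0.57  0.66  1.88 -0.26  1.06 -0.98]
y axis [-0.263 -0.008 -0.965] x axis [ 0.032 -0.999  0.   ]
shift [-0.0032  0.0044  0.0563] rot [-0.018  0.012  0.003] |d| 0.057
```

jog_arm(
  steps=[-0.001, -0.01, 0.02, -0.006, 0.004, 0, 0.8, -0.002, -0.01, 0.04, -0.018, 0.012, 0, 0.8, -0.003, -0.005, 0.056, -0.018, 0.012, 0.003, 0.8, -0.003, 0.004, 0.056, -0.018, 0.012, 0.003, 0.8, -0.003, 0.004, 0.056, -0.018, 0.012, 0.003, 0.8],
)

```text
clock: 9.17
position: [536.7, -220.7, 88.9]
ee_rot: [0.571, -0.561, 0.42, -0.428]
force: [-1.3, -0.6, -0.5]
finger_gap: 29.4
```

```bash
python3 -c "
from h import *
go([538.2,-220.6,51],Rt(1.1,-16.3))
im=robot.camera('wrist');cv2.imwrite('pics/w13.png',im[:,:,::-1])"
```

```text
t 9.17 pos [ 536.7 -220.7   88.9] F [-1.3 -0.6 -0.5] gap 29.4 q [-0.2   0.67  0.63  1.77 -0.3   1.11 -1.01]
y axis [-0.281 -0.005 -0.96 ] x axis [ 0.019 -1.    -0.   ]
shift [-0.0001  0.036   0.0121] rot [ 0. -0. -0.] |d| 0.038
```

View pics/w13.png

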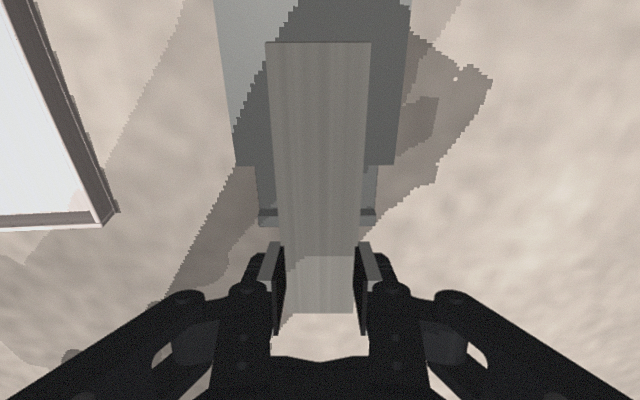

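The plate is aligned over the rest and parallel to it. Lowering.

jog_arm(
  steps=[0, 0.012, 0.005, 0, 0, 0, 0.8, 0, 0.024, 0.009, 0, 0, 0, 0.8, 0, 0.034, 0.012, 0, 0, 0, 0.8, 0, 0.036, 0.012, 0, 0, 0, 0.8],
)

```text
clock: 9.55
position: [536.7, -220.6, 49.9]
ee_rot: [0.571, -0.561, 0.419, -0.427]
force: [-0.2, 0.4, 0.0]
finger_gap: 29.6
```

jog_arm(
  steps=[0, 0.002, 0.001, 0, 0, 0, 0.8, 0, 0.002, 0.001, 0, 0, 0, 0.8],
)

```text
clock: 9.72
position: [536.6, -220.5, 47.1]
ee_rot: [0.571, -0.562, 0.419, -0.427]
force: [0.2, 0.1, -1.3]
finger_gap: 29.5
```

```bash
python3 -c "
from h import *
go([538.2,-220.6,51],Rt(1.1,-16.3))
im=robot.camera('wrist');cv2.imwrite('pics/w14.png',im[:,:,::-1])
im=robot.camera('scene');cv2.imwrite('pics/s14.png',cv2.resize(im[90:190,200:320,::-1],None,fx=6,fy=6,interpolation=2))"
```

```text
t 9.72 pos [ 536.6 -220.5   47.1] F [ 0.2  0.1 -1.3] gap 29.5 q [-0.18  0.72  0.6   1.78 -0.33  1.04 -0.99]
y axis [-0.284 -0.004 -0.959] x axis [ 0.018 -1.    -0.001]
shift [ 0.0002 -0.0042  0.0004] rot [ 0.003 -0.001 -0.001] |d| 0.004
```

View pics/w14.png

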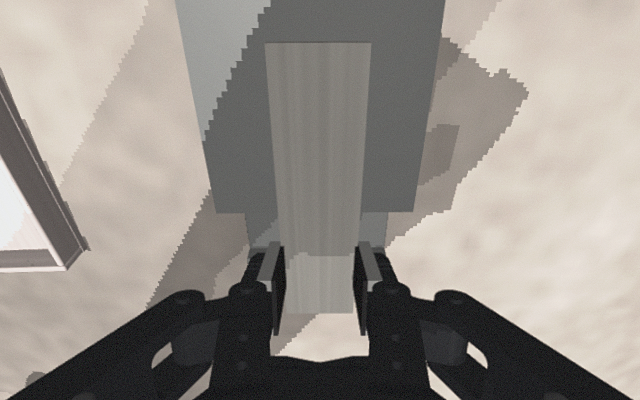

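View pics/s14.png

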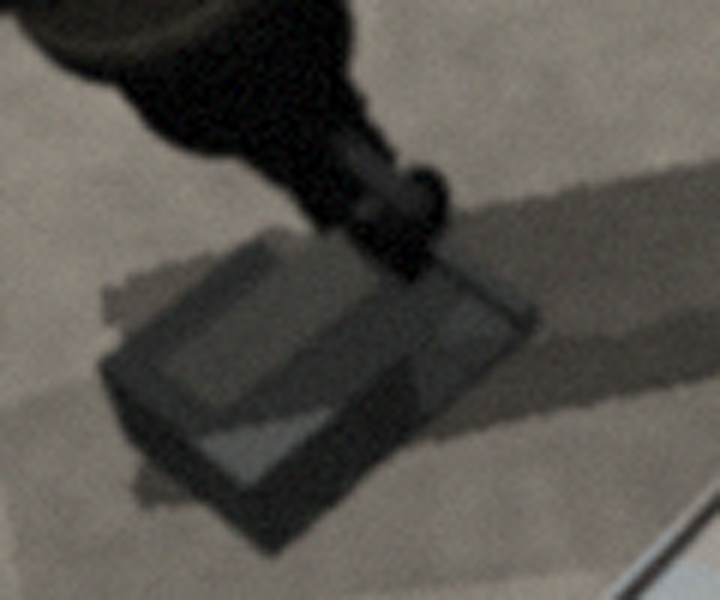

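No contact yet: the pixel scale puts the plate about 4 mm above the deck. Lowering in small steps until force shows.

jog_arm(
  steps=[0, 0.002, 0.0006, 0, 0, 0, 0.8, 0, 0.003, 0.0009, 0, 0, 0, 0.8, 0, 0.003, 0.0009, 0, 0, 0, 0.8],
)

```text
clock: 10.07
position: [537.5, -220.9, 45.3]
ee_rot: [0.571, -0.561, 0.42, -0.428]
force: [-2.0, 1.7, 7.8]
finger_gap: 29.6
```

jog_arm(
  steps=[0, 0.001, 0.0003, 0, 0, 0, 0.8, 0, 0.002, 0.0006, 0, 0, 0, 0.8],
)

```text
clock: 10.23
position: [537.6, -221.0, 44.2]
ee_rot: [0.571, -0.561, 0.42, -0.428]
force: [-5.0, 2.1, 18.2]
finger_gap: 29.5
```

Contact at 18 N. Easing up 1 mm, then opening.

jog_arm(
  steps=[0, -0.001, 0, 0, 0, 0, 0.8, 0, -0.001, 0, 0, 0, 0, 0.55, 0, -0.001, 0, 0, 0, 0, 0.45, 0, -0.001, 0, 0, 0, 0, 0.35, 0, -0.001, 0, 0, 0, 0, 0.35],
)

```text
clock: 10.65
position: [538.0, -220.9, 45.1]
ee_rot: [0.571, -0.561, 0.42, -0.428]
force: [-0.5, -0.5, -0.1]
finger_gap: 55.7
```

```bash
python3 -c "
from h import *
go([538.2,-220.6,51],Rt(1.1,-16.3))
im=robot.camera('wrist');cv2.imwrite('pics/w15.png',im[:,:,::-1])"
```

```text
t 10.65 pos [ 538.  -220.9   45.1] F [-0.5 -0.5 -0.1] gap 55.7 q [-0.18  0.73  0.6   1.78 -0.33  1.04 -0.99]
y axis [-0.282 -0.004 -0.96 ] x axis [ 0.018 -1.    -0.001]
shift [-0.0003 -0.0058 -0.0014] rot [ 0.001 -0.001 -0.001] |d| 0.006
```

View pics/w15.png

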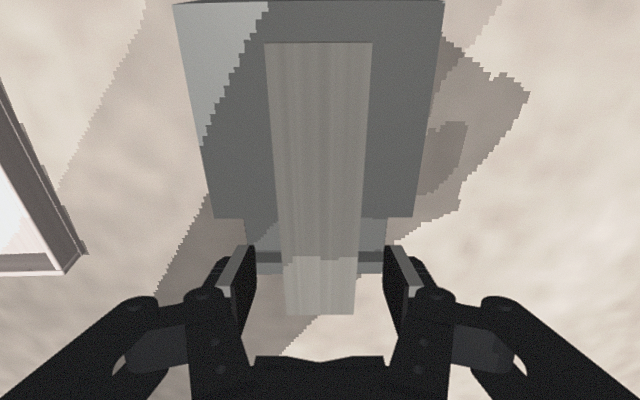

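It's released and lies on the deck. Retracting along the fingers, shutting them, and going vertical to the press hover for a look.

jog_arm(
  steps=[0, -0.02, 0, 0, 0, 0, 0.35, 0, -0.05, 0, 0, 0, 0, 0.35, 0, -0.07, -0.01, 0.05, 0, 0, 0.5, 0, -0.08, -0.03, 0.15, 0, 0, 1, 0, -0.08, -0.05, 0.25, 0, 0, 1],
)

```text
clock: 11.12
position: [514.4, -222.0, 137.5]
ee_rot: [0.512, -0.502, 0.488, -0.497]
force: [0.4, -2.0, 0.3]
finger_gap: 19.7
```

```bash
python3 -c "
from h import *
go([513,-221,110],Rt(1.1,0))"
```

```text
t 11.12 pos [ 514.4 -222.   137.5] F [ 0.4 -2.   0.3] gap 19.7 q [-0.23  0.43  0.66  1.96 -0.32  0.89 -0.96]
y axis [-0.029 -0.002 -1.   ] x axis [ 0.019 -1.     0.002]
shift [-0.0011  0.0275 -0.0006] rot [0.029 0.    0.002] |d| 0.028
```

jog_arm(
  steps=[-0.001, 0.014, -0.001, 0.029, 0, 0.002, 1, -0.001, 0.027, -0.001, 0.029, 0, 0.002, 1, -0.001, 0.027, -0.001, 0.029, 0, 0.002, 1, -0.001, 0.027, -0.001, 0.029, 0, 0.002, 1],
)

```text
clock: 11.45
position: [513.0, -220.7, 109.8]
ee_rot: [0.506, -0.496, 0.494, -0.505]
force: [0.5, -0.5, 0.1]
finger_gap: 0.2
```

```bash
python3 -c "
from h import *
go([513,-221,110],Rt(1.1,0))
c=robot.calibration('wrist')
im=robot.camera('wrist');cv2.imwrite('pics/w16.png',im[:,:,::-1])
print(w2pix(c,[[510.5,-205,52],[510.5,-237,52],[630.5,-205,52],[630.5,-237,52],[563.5,-181,48],[563.5,-261,48],[509.5,-181,16],[500.5,-181,16]]).round(0).tolist())
im=robot.camera('top');cv2.imwrite('pics/t16.png',cv2.resize(im[135:240,390:480,::-1],None,fx=6,fy=5.7,interpolation=2))"
```

```text
t 11.45 pos [ 513.  -220.7  109.8] F [ 0.5 -0.5  0.1] gap 0.2 q [-0.21  0.45  0.63  2.   -0.36  0.8  -0.92]
y axis [-0.003  0.001 -1.   ] x axis [ 0.02  -1.    -0.001]
shift [ 0.0003 -0.0002  0.    ] rot [ 0.003  0.001 -0.001] |d| 0.0
[[290.0, 224.0], [343.0, 225.0], [290.0, 5.0], [352.0, 6.0], [249.0, 134.0], [388.0, 136.0], [260.0, 206.0], [261.0, 218.0]]
```

View pics/w16.png

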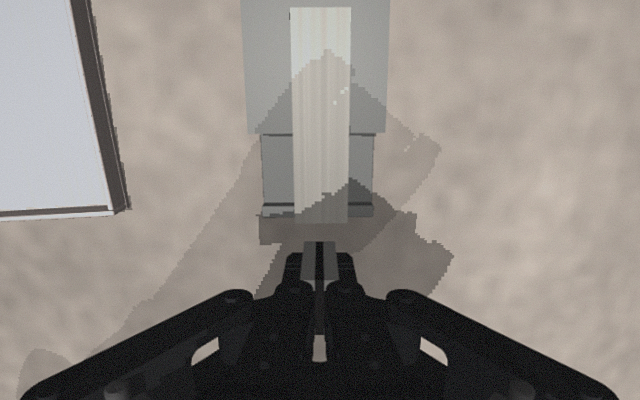

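View pics/t16.png

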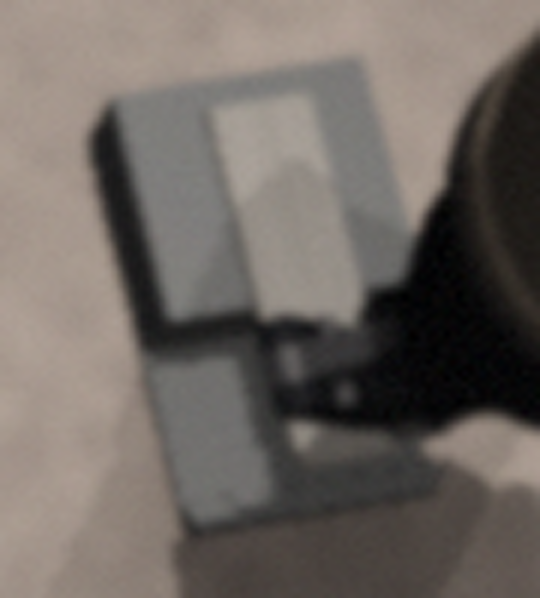

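The plate is back as at the start: near end row 223 (x≈511, overhang ≈53), centred. Next is the single continuous stroke. First I lower to just above the plate at x≈518.

jog_arm(
  steps=[0, 0.025, 0.005, 0.003, 0, 0, 1, 0, 0.05, 0.005, 0.003, 0, 0, 1, 0, 0.05, 0.005, 0.003, 0, 0, 1, 0, 0.05, 0.005, 0.003, 0, 0, 1],
)

```text
clock: 11.88
position: [518.1, -221.2, 59.4]
ee_rot: [0.506, -0.495, 0.494, -0.505]
force: [-0.1, 0.1, 0.0]
finger_gap: 0.1
```

```bash
python3 -c "
from h import *
go([518,-221,23],Rt(1.1,0))"
```

```text
t 11.88 pos [ 518.1 -221.2   59.4] F [-0.1  0.1  0. ] gap 0.1 q [-0.16  0.53  0.57  2.02 -0.43  0.71 -0.87]
y axis [-0.002 -0.    -1.   ] x axis [ 0.02 -1.    0.  ]
shift [-0.0002  0.0364  0.    ] rot [0.002 0.001 0.   ] |d| 0.036
```

jog_arm(
  steps=[0, 0.012, 0, 0, 0, 0, 1, 0, 0.025, 0, 0, 0, 0, 1, 0, 0.036, 0, 0, 0, 0, 1, 0, 0.036, 0, 0, 0, 0, 1],
)

```text
clock: 12.22
position: [517.2, -221.0, 21.9]
ee_rot: [0.506, -0.496, 0.494, -0.504]
force: [-1.1, -0.6, 0.1]
finger_gap: -0.2
```

```bash
python3 -c "
from h import *
go([518,-221,23],Rt(1.1,0))
im=robot.camera('wrist');cv2.imwrite('pics/w17.png',im[:,:,::-1])"
```

```text
t 12.22 pos [ 517.2 -221.    21.9] F [-1.1 -0.6  0.1] gap -0.2 q [-0.12  0.59  0.53  2.03 -0.48  0.65 -0.83]
y axis [-0.004 -0.    -1.   ] x axis [ 0.02 -1.    0.  ]
shift [-0.     -0.0011  0.0008] rot [0.004 0.001 0.   ] |d| 0.001
```

View pics/w17.png

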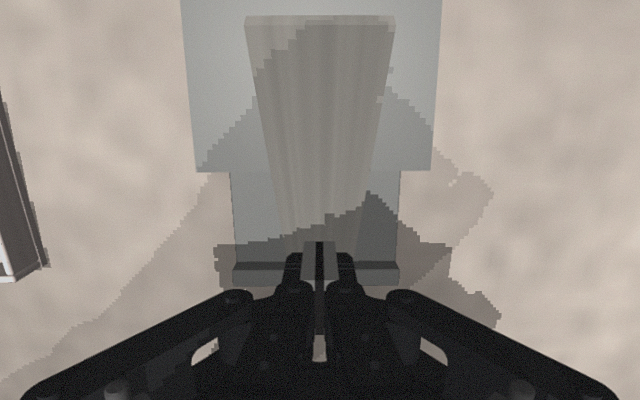

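The end now looks much larger (cols 245–394), so the tilt is steeper, and force is ≈0. Lifting straight up and checking that it stays.

jog_arm(
  steps=[0, -0.01, 0, 0, 0, 0, 1, 0, -0.03, 0, 0, 0, 0, 1, 0, -0.06, -0.005, 0, 0, 0, 1, 0, -0.09, -0.01, 0, 0, 0, 1, 0, -0.1, -0.02, 0, 0, 0, 0.3],
)

```text
clock: 12.68
position: [499.5, -222.5, 127.0]
ee_rot: [-0.505, 0.494, -0.496, 0.505]
force: [1.8, -0.3, 0.9]
finger_gap: 10.5
```

```bash
python3 -c "
from h import *
go([518,-221,23],Rt(1.1,0))
im=robot.camera('wrist');cv2.imwrite('pics/w18.png',im[:,:,::-1])
im=robot.camera('scene');cv2.imwrite('pics/s18.png',cv2.resize(im[90:190,200:320,::-1],None,fx=6,fy=6,interpolation=2))"
```

```text
t 12.68 pos [ 499.5 -222.5  127. ] F [ 1.8 -0.3  0.9] gap 10.5 q [-0.23  0.4   0.66  2.02 -0.34  0.82 -0.93]
y axis [ 0.001 -0.001 -1.   ] x axis [ 0.02  -1.     0.001]
shift [-0.0012  0.1041  0.0184] rot [-0.001  0.001  0.001] |d| 0.106
```

View pics/w18.png

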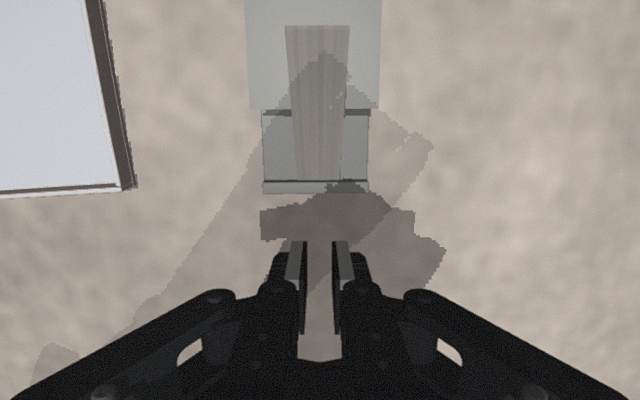

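View pics/s18.png

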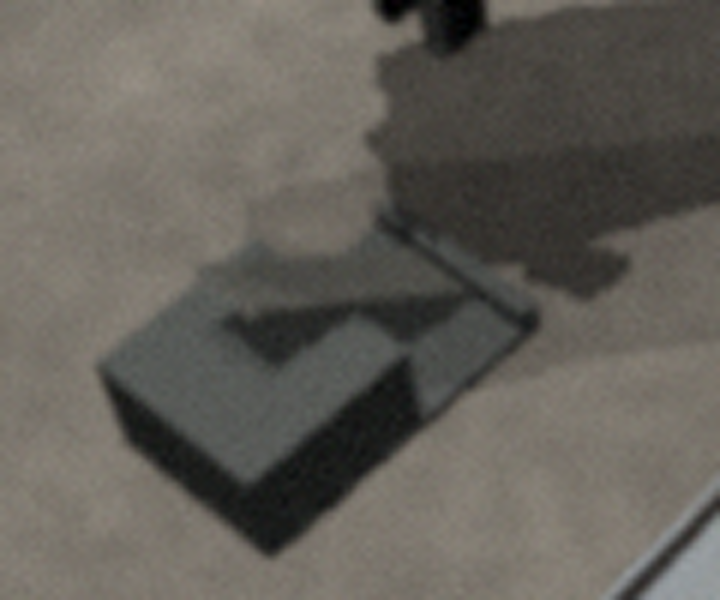

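It worked: the foot is at the lip inside the gutter (row 180), the raised end at row 26 stands over the deck, and it stays without contact. Its pose:

Run:
```python
from h import *
plate([(285,26),(349.5,26),(341,180),(297,180)])
```

```text
corners [[602.1, -204.8, 85.0], [602.8, -236.8, 85.3], [509.7, -239.4, 9.6], [509.1, -207.4, 9.3]] reproj 1.2
ctr [ 555.9 -222.1   47.3] near [ 509.4 -223.4    9.5] far [ 602.4 -220.8   85.2] slope 39.11 yaw 1.64 roll -0.62
```

The plate stands at 39°, raised end top at (602,-221,85), which matches the stated lean. The grasp is 12 mm from that end, with tool tilt 16°, yaw 1.6° and TCP target (595.7,-221,71.3).

```bash
python3 - <<'E' | tail -8
from ik import *
from h import go
q0=np.array([-.23,.4,.66,2.02,-.34,.82,-.93])
x,e=ik(np.array([576.4,-221,138.6]),Rt(1.6,16),q0);print(x.round(2),e.round(1))
x,e=ik(np.array([595.7,-221,71.3]),Rt(1.6,16),x);print(x.round(2),e.round(1))
go([576.4,-221,138.6],Rt(1.6,16))
E
```

```text
[-0.226  0.405  0.659  2.025 -0.337  0.819 -0.925] [ 497.82729192 -222.17684348  125.58395105] 12.7833
[-0.12  0.36  0.53  2.04 -0.54  0.58 -0.76] 0.0
[-0.02  0.48  0.41  2.04 -0.65  0.47 -0.66] 0.0
t 12.78 pos [ 497.8 -222.2  125.6] F [-0.5  0.4  0.5] gap 25.6 q [-0.23  0.41  0.66  2.02 -0.34  0.82 -0.92]
y axis [ 0. -0. -1.] x axis [ 0.019 -1.     0.   ]
shift [ 0.0003 -0.013   0.0786] rot [ 0.279 -0.009  0.001] |d| 0.08
```

jog_arm(
  steps=[0, -0.015, 0.01, 0.07, 0, 0, 0.3, 0, -0.015, 0.03, 0.14, 0, 0, 0.3, 0, -0.014, 0.05, 0.21, -0.005, 0, 0.3, 0, -0.013, 0.07, 0.279, -0.009, 0, 0.3, 0, -0.013, 0.079, 0.279, -0.009, 0, 0.3],
)

```text
clock: 13.2
position: [576.8, -220.7, 138.4]
ee_rot: [-0.431, 0.419, -0.558, 0.573]
force: [-0.4, -0.1, -0.4]
finger_gap: 59.6
```

```bash
python3 -c "
from h import *
im=robot.camera('wrist');cv2.imwrite('pics/w19.png',im[:,:,::-1])
go([595.7,-221,71.3],Rt(1.6,16))"
```

```text
t 13.25 pos [ 578.1 -220.3  138.6] F [ 1.7  0.8 -0.4] gap 59.7 q [-0.13  0.36  0.54  2.05 -0.54  0.58 -0.76]
y axis [ 0.275  0.007 -0.961] x axis [ 0.028 -1.     0.   ]
shift [ 0.0012  0.0695 -0.0017] rot [0. 0. 0.] |d| 0.07
```

View pics/w19.png

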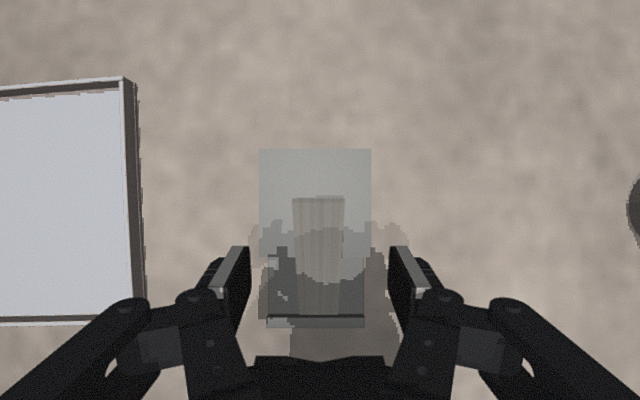

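The plate's raised end (cols 292–344, row 198) lies centred between the fingers. Going in and closing.

jog_arm(
  steps=[0.001, 0.025, -0.002, 0, 0, 0, 0.3, 0.001, 0.045, -0.002, 0, 0, 0, 0.3, 0.001, 0.06, -0.002, 0, 0, 0, 0.3, 0.001, 0.069, -0.002, 0, 0, 0, 0.3, 0.001, 0.069, -0.002, 0, 0, 0, 0.3],
)

```text
clock: 13.67
position: [594.7, -220.4, 69.8]
ee_rot: [-0.433, 0.421, -0.556, 0.572]
force: [-2.3, 0.5, 0.5]
finger_gap: 59.8
```

```bash
python3 -c "
from h import *
im=robot.camera('wrist');cv2.imwrite('pics/w20.png',im[:,:,::-1])
go([595.7,-221,71.3],Rt(1.6,16))"
```

```text
t 13.72 pos [ 594.9 -220.8   71. ] F [-0.6  0.1  1. ] gap 60.1 q [-0.04  0.48  0.43  2.05 -0.67  0.48 -0.65]
y axis [ 0.273  0.008 -0.962] x axis [ 0.028 -1.     0.   ]
shift [ 0.0002 -0.0001  0.0009] rot [ 0.003  0.    -0.   ] |d| 0.001
```

View pics/w20.png

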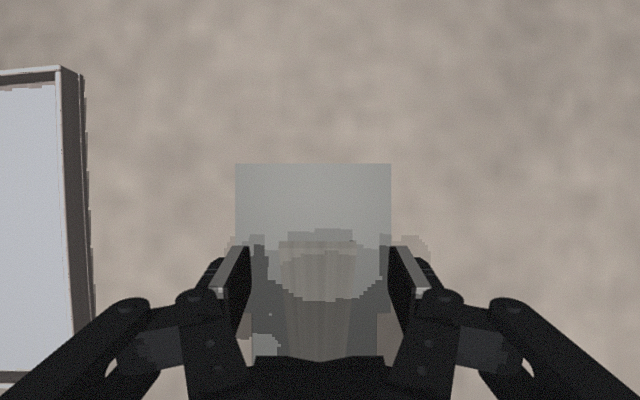

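jog_arm(
  steps=[0, 0, 0, 0, 0, 0, 0.45, 0, 0, 0, 0, 0, 0, 0.6, 0, 0, 0, 0, 0, 0, 0.8, 0, 0, 0, 0, 0, 0, 0.8, 0, 0, 0, 0, 0, 0, 0.8],
)

```text
clock: 14.13
position: [595.3, -220.9, 71.8]
ee_rot: [-0.432, 0.42, -0.556, 0.572]
force: [-0.5, -0.6, 5.8]
finger_gap: 29.3
```

```bash
python3 -c "
from h import *
im=robot.camera('wrist');cv2.imwrite('pics/w21.png',im[:,:,::-1])
go([595.7,-221,171.3],Rt(1.6,16))"
```

```text
t 14.18 pos [ 595.3 -220.9   71.7] F [-1.3 -0.8  5.6] gap 29.4 q [-0.04  0.48  0.43  2.04 -0.67  0.48 -0.65]
y axis [ 0.274  0.007 -0.962] x axis [ 0.028 -1.     0.   ]
shift [ 0.0001 -0.0956  0.0277] rot [0.002 0.    0.   ] |d| 0.1
```

View pics/w21.png

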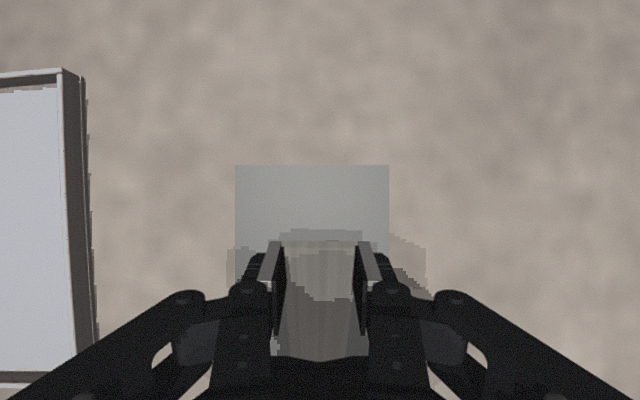

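Gripped at the raised end, gap 29.4, same as before. Lifting straight up 130 mm.

jog_arm(
  steps=[0, -0.015, 0.004, 0, 0, 0, 0.8, 0, -0.04, 0.011, 0, 0, 0, 0.8, 0, -0.07, 0.02, 0, 0, 0, 0.8, 0, -0.1, 0.028, 0, 0, 0, 0.8, 0, -0.125, 0.036, 0, 0, 0, 0.8],
)

```text
clock: 14.6
position: [595.2, -221.2, 203.7]
ee_rot: [-0.432, 0.42, -0.557, 0.572]
force: [1.1, -0.2, -0.9]
finger_gap: 29.2
```

```bash
python3 -c "
from h import *
im=robot.camera('scene');cv2.imwrite('pics/s22.png',cv2.resize(im[40:190,180:340,::-1],None,fx=4.5,fy=4,interpolation=2))
go([645,0,200],Rt(4.5,-23))"
```

```text
t 14.65 pos [ 597.5 -222.1  208.6] F [ 4.7 -0.9  5.8] gap 29.5 q [-0.22  0.3   0.63  1.95 -0.44  0.72 -0.88]
y axis [ 0.28   0.006 -0.96 ] x axis [ 0.027 -1.     0.001]
shift [-0.2207  0.0229  0.0491] rot [-0.685 -0.052 -0.002] |d| 0.227
```

View pics/s22.png

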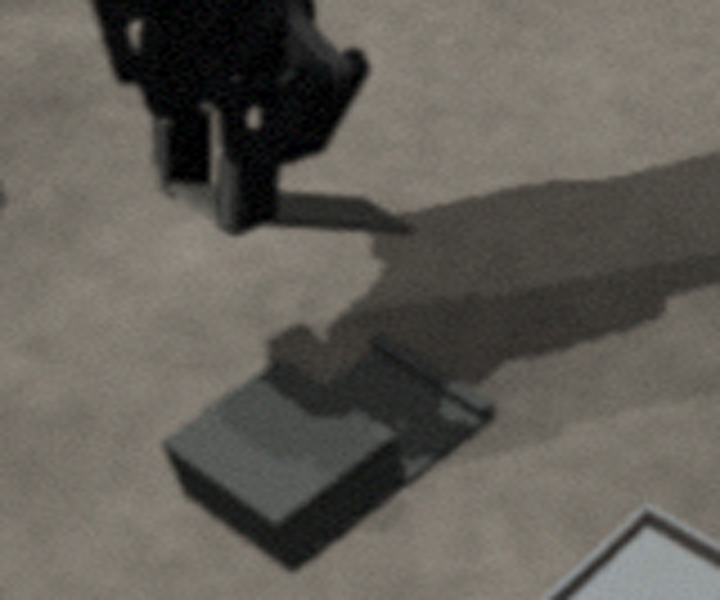

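Held with the same lean, and the rest is empty. Moving over the tray while levelling.

jog_arm(
  steps=[-0.03, 0, 0.01, -0.11, 0, 0, 0.8, -0.06, 0, 0.02, -0.22, 0, 0, 0.8, -0.09, 0, 0.03, -0.33, 0, 0, 0.8, -0.12, 0, 0.035, -0.44, -0.02, 0, 0.8, -0.15, 0, 0.04, -0.55, -0.04, 0, 0.8],
)

```text
clock: 15.07
position: [632.3, -69.3, 220.4]
ee_rot: [0.582, -0.543, 0.414, -0.442]
force: [0.5, -0.7, -0.6]
finger_gap: 29.3
```

```bash
python3 -c "
from h import *
go([641,8,140],Rt(4.5,-23))"
```

```text
t 15.07 pos [632.3 -69.3 220.4] F [ 0.5 -0.7 -0.6] gap 29.3 q [-0.42  0.6   0.64  1.53 -0.28  1.39 -1.24]
y axis [-0.267 -0.02  -0.964] x axis [ 0.068 -0.998  0.002]
shift [-0.0767  0.0736  0.0349] rot [-0.131 -0.011 -0.001] |d| 0.112
```

jog_arm(
  steps=[-0.025, 0.01, 0.01, -0.05, -0.005, 0, 0.8, -0.05, 0.03, 0.02, -0.1, -0.011, 0, 0.8, -0.077, 0.05, 0.03, -0.13, -0.011, 0, 0.8, -0.077, 0.074, 0.035, -0.13, -0.011, 0, 0.8, -0.077, 0.074, 0.035, -0.13, -0.011, 0, 0.8],
)

```text
clock: 15.48
position: [638.9, 10.9, 134.0]
ee_rot: [0.614, -0.567, 0.372, -0.404]
force: [-1.9, -0.8, -2.3]
finger_gap: 29.3
```

```bash
python3 -c "
from h import *
im=robot.camera('wrist');cv2.imwrite('pics/w23.png',im[:,:,::-1])
im=robot.camera('scene');cv2.imwrite('pics/s23.png',cv2.resize(im[90:290,220:420,::-1],None,fx=3,fy=3,interpolation=2))
im=robot.camera('top');cv2.imwrite('pics/t23.png',cv2.resize(im[120:270,230:400,::-1],None,fx=4,fy=4,interpolation=2))
go([641,8,60],Rt(4.5,-23))"
```

```text
t 15.63 pos [641.1   7.1 140.6] F [ 0.3 -0.4 -1.1] gap 29.3 q [-0.46  0.76  0.58  1.47 -0.33  1.43 -1.31]
y axis [-0.388 -0.029 -0.921] x axis [ 0.077 -0.997 -0.   ]
shift [-0.0009  0.0743  0.0313] rot [-0.001 -0.001 -0.001] |d| 0.081
```

View pics/w23.png

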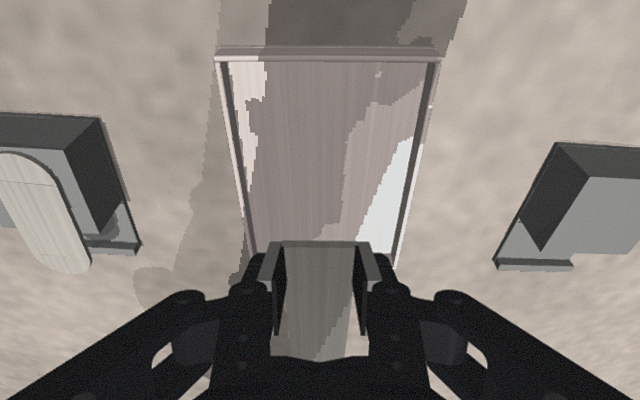

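View pics/s23.png

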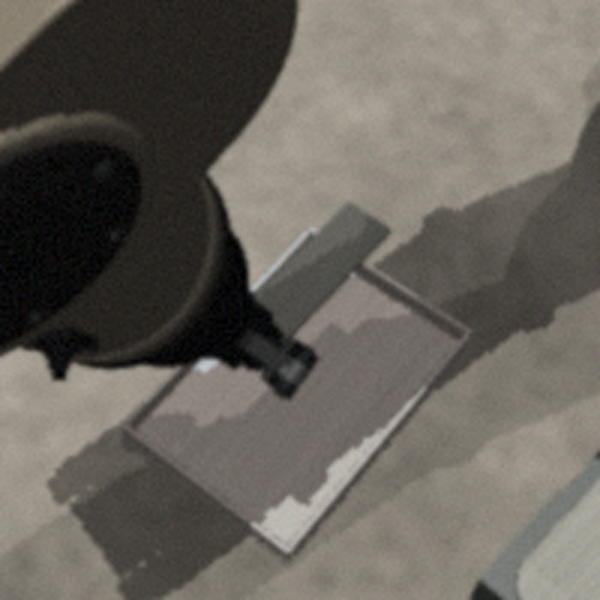

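View pics/t23.png

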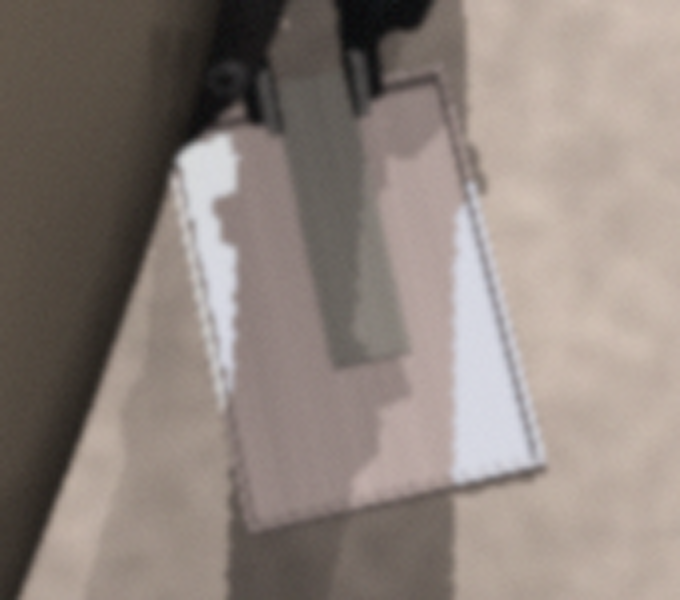

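The plate is parallel to the tray and well inside it in plan (near corners in the top crop at (332,367)/(408,355)). Quick level check from the top view, then down.

Run:
```python
from h import *
c=robot.calibration("top")
up=lambda l:np.array(l)/4+[230,120]-.375
for z in (130,140,144,150):
    P=pix2w(c,up([(332,367),(408,355)]),z);print(z,P.round(1).tolist(),np.linalg.norm(P[0]-P[1]).round(1))
s=robot.sense();print(np.array(s["position"]).round(1))
```

```text
130 [[536.7, 17.8, 130.0], [536.9, -12.9, 130.0]] 30.8
140 [[534.5, 17.9, 140.0], [534.8, -12.4, 140.0]] 30.3
144 [[533.7, 18.0, 144.0], [533.9, -12.2, 144.0]] 30.2
150 [[532.4, 18.0, 150.0], [532.7, -11.9, 150.0]] 29.9
[641.1   7.1 140.6]
```

jog_arm(
  steps=[0, 0.023, 0.01, 0, 0, 0, 0.8, 0, 0.05, 0.02, 0, 0, 0, 0.8, 0, 0.08, 0.034, 0, 0, 0, 0.8, 0, 0.106, 0.045, 0, 0, 0, 0.8, 0, 0.106, 0.045, 0, 0, 0, 0.8],
)

```text
clock: 16.05
position: [639.5, 6.5, 22.7]
ee_rot: [0.612, -0.567, 0.374, -0.404]
force: [-1.2, -0.2, -0.5]
finger_gap: 29.2
```

```bash
python3 -c "
from h import *
im=robot.camera('scene');cv2.imwrite('pics/s24.png',cv2.resize(im[130:290,240:400,::-1],None,fx=3.7,fy=3.7,interpolation=2))
im=robot.camera('top');cv2.imwrite('pics/t24.png',cv2.resize(im[120:270,230:400,::-1],None,fx=4,fy=4,interpolation=2))
go([641,8,8],Rt(4.5,-23))"
```

```text
t 16.15 pos [641.8   6.2  27.2] F [ 0.1  0.1 -0.2] gap 29.4 q [-0.43  0.88  0.53  1.51 -0.39  1.27 -1.29]
y axis [-0.388 -0.029 -0.921] x axis [ 0.076 -0.997  0.   ]
shift [-0.0019  0.018   0.0068] rot [-0.002 -0.003 -0.001] |d| 0.019
```

View pics/s24.png

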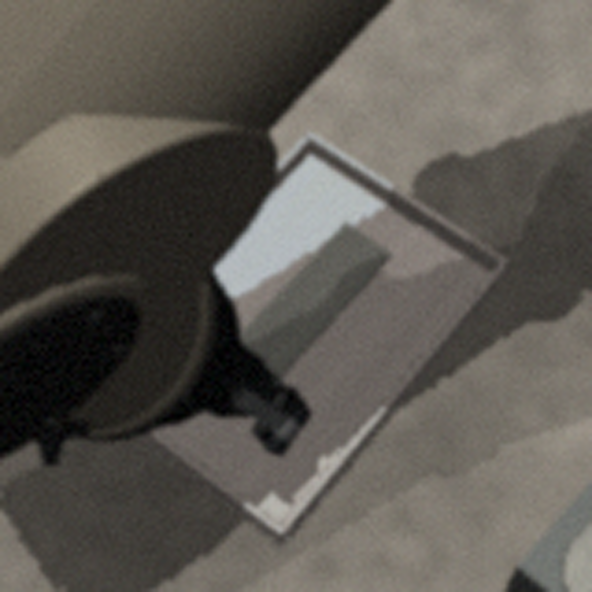

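View pics/t24.png

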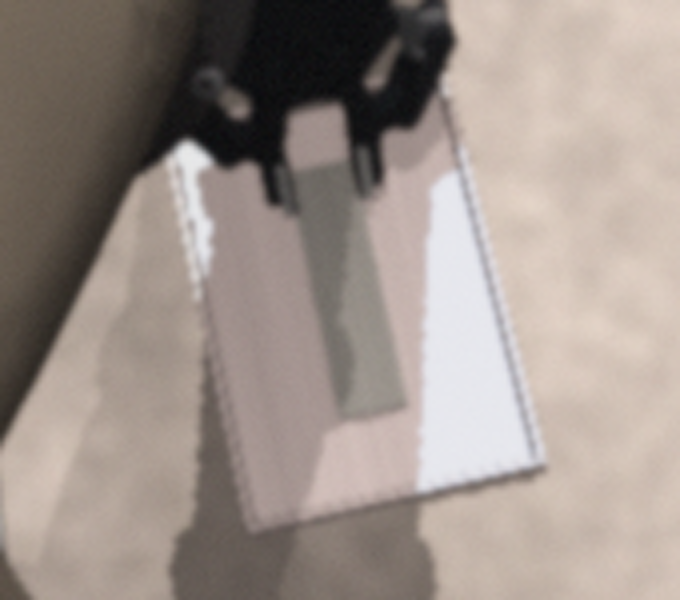

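Inside the tray walls with good margins. Lowering gently, watching force.

jog_arm(
  steps=[0, 0.005, 0.002, 0, 0, 0, 0.8, 0, 0.01, 0.004, 0, 0, 0, 0.8, 0, 0.014, 0.006, 0, 0, 0, 0.8, 0, 0.015, 0.006, 0, 0, 0, 0.8, 0, 0.015, 0.006, 0, 0, 0, 0.8],
)

```text
clock: 16.57
position: [641.5, 6.2, 11.2]
ee_rot: [0.611, -0.566, 0.376, -0.405]
force: [-0.6, 0.8, -0.5]
finger_gap: 29.3
```

jog_arm(
  steps=[0, 0.001, 0.0004, 0, 0, 0, 0.8, 0, 0.002, 0.0008, 0, 0, 0, 0.8, 0, 0.002, 0.0008, 0, 0, 0, 0.8],
)

```text
clock: 16.82
position: [641.4, 6.3, 8.9]
ee_rot: [0.611, -0.566, 0.376, -0.405]
force: [-0.5, -0.7, -0.0]
finger_gap: 29.2
```

jog_arm(
  steps=[0, 0.001, 0.0004, 0, 0, 0, 0.8, 0, 0.002, 0.0008, 0, 0, 0, 0.8, 0, 0.002, 0.0008, 0, 0, 0, 0.8],
)

```text
clock: 17.07
position: [641.4, 6.2, 6.9]
ee_rot: [0.611, -0.566, 0.376, -0.405]
force: [0.6, 0.1, 2.2]
finger_gap: 29.4
```

jog_arm(
  steps=[0, 0.001, 0.0004, 0, 0, 0, 0.8, 0, 0.002, 0.0008, 0, 0, 0, 0.8, 0, 0.002, 0.0008, 0, 0, 0, 0.8],
)

```text
clock: 17.32
position: [641.6, 6.2, 6.4]
ee_rot: [0.611, -0.567, 0.376, -0.406]
force: [-5.1, 1.4, 20.6]
finger_gap: 29.4
```

```bash
python3 -c "
from h import *
s=robot.sense();print(np.round(s['force'],1),np.round(s['wrist_torque'],2),np.round(s['position'],1))
im=robot.camera('wrist');cv2.imwrite('pics/w25.png',im[150:400,160:480,::-1].repeat(2,0).repeat(2,1))
im=robot.camera('scene');cv2.imwrite('pics/s25.png',cv2.resize(im[170:260,270:380,::-1],None,fx=6,fy=6,interpolation=2))"
```

```text
[-5.1  1.4 20.6] [ 0.22  2.11 -0.16] [641.6   6.2   6.4]
```

View pics/w25.png

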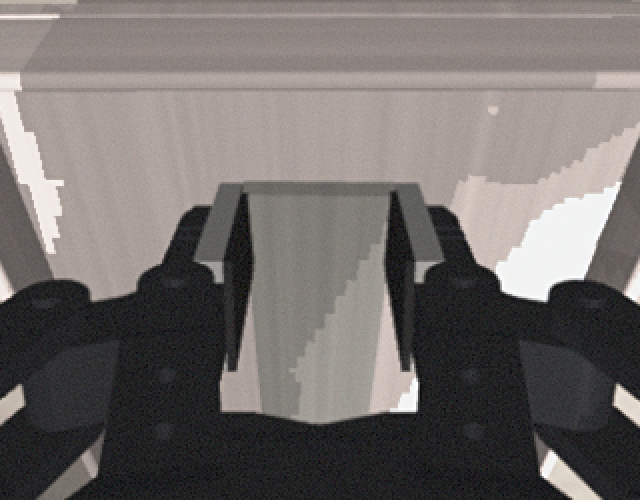

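View pics/s25.png

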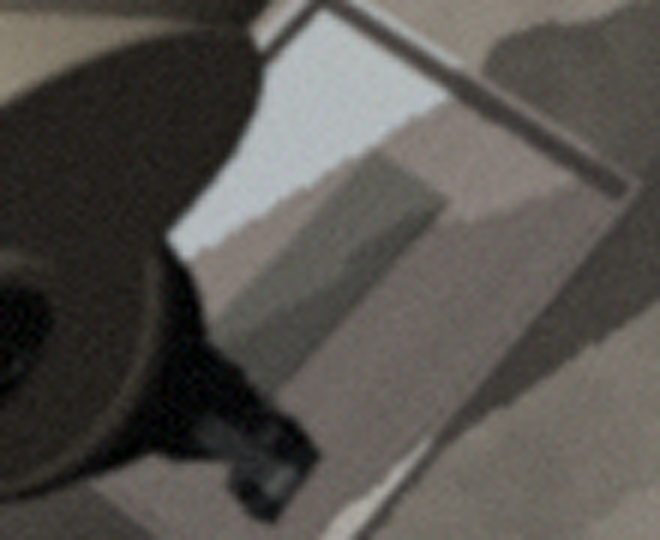

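The 20 N contact is at the finger tips: the wrist moment fits a force at the pads, not at the free end. So the tips are touching while the plate is still a few mm up. I'll ease off and rotate the tool toward vertical. That sets the free end on the floor and lets the plate turn flat in the grip, so the tips can go lower relative to it.

jog_arm(
  steps=[0, -0.001, 0, 0.03, 0, 0, 0.8, 0, -0.001, 0, 0.06, 0, 0, 0.8, 0, -0.001, 0, 0.06, 0, 0, 0.8],
)

```text
clock: 17.67
position: [641.8, 6.0, 7.9]
ee_rot: [0.598, -0.555, 0.393, -0.424]
force: [1.1, -1.1, 0.7]
finger_gap: 29.5
```

```bash
python3 -c "
from h import *
go([641.5,6.2,6],Rt(4.4,-14))
s=robot.sense();print(np.round(s['wrist_torque'],2))"
```

```text
t 17.67 pos [641.8   6.    7.9] F [ 1.1 -1.1  0.7] gap 29.5 q [-0.44  0.87  0.52  1.57 -0.41  1.17 -1.27]
y axis [-0.33  -0.024 -0.944] x axis [ 0.075 -0.997 -0.001]
shift [-0.0002  0.0019  0.0004] rot [ 0.093 -0.001 -0.001] |d| 0.002
[-0.02 -0.38  0.04]
```

jog_arm(
  steps=[0, 0, 0, 0.03, 0, 0, 0.8, 0, 0, 0, 0.06, 0, 0, 0.8, 0, 0, 0, 0.09, 0, 0, 0.8, 0, 0, 0, 0.09, 0, 0, 0.8],
)

```text
clock: 18.0
position: [641.6, 6.1, 8.4]
ee_rot: [0.578, -0.537, 0.418, -0.451]
force: [1.4, 0.8, 3.0]
finger_gap: 29.2
```

```bash
python3 -c "
from h import *
go([641.5,6.2,6],Rt(4.4,-10))
s=robot.sense();print(np.round(s['wrist_torque'],2))"
```

```text
t 18.0 pos [641.6   6.1   8.4] F [1.4 0.8 3. ] gap 29.2 q [-0.45  0.82  0.52  1.65 -0.42  1.05 -1.26]
y axis [-0.243 -0.017 -0.97 ] x axis [ 0.075 -0.997 -0.001]
shift [-0.0001  0.0024  0.0005] rot [ 0.072 -0.002 -0.001] |d| 0.002
[ 0.08 -0.02 -0.05]
```

The free end is now pressing on the floor at about 3 N. Continuing toward vertical while lowering.

jog_arm(
  steps=[0, 0.0005, 0, 0.04, 0, 0, 0.8, 0, 0.001, 0, 0.08, 0, 0, 0.8, 0, 0.0015, 0, 0.12, 0, 0, 0.8, 0, 0.002, 0, 0.16, 0, 0, 0.8, 0, 0.002, 0, 0.16, 0, 0, 0.8],
)

```text
clock: 18.42
position: [640.7, 6.0, 6.8]
ee_rot: [0.54, -0.502, 0.46, -0.496]
force: [1.4, 0.9, 3.9]
finger_gap: 29.1
```

jog_arm(
  steps=[0, 0.001, 0, 0, 0, 0, 0.8, 0, 0.002, 0, 0, 0, 0, 0.8, 0, 0.002, 0, 0, 0, 0, 0.8],
)

```text
clock: 18.67
position: [640.9, 6.0, 4.5]
ee_rot: [0.54, -0.502, 0.459, -0.496]
force: [0.5, 0.4, 5.9]
finger_gap: 29.4
```

```bash
python3 -c "
from h import *
go([641.5,6.2,5],Rt(4.4,-5))
s=robot.sense();print(np.round(s['wrist_torque'],2))
im=robot.camera('wrist');cv2.imwrite('pics/w26.png',im[150:400,160:480,::-1].repeat(2,0).repeat(2,1))"
```

```text
t 18.67 pos [640.9   6.    4.5] F [0.5 0.4 5.9] gap 29.4 q [-0.47  0.74  0.51  1.78 -0.46  0.83 -1.22]
y axis [-0.087 -0.005 -0.996] x axis [ 0.075 -0.997 -0.001]
shift [-0.0002 -0.0005  0.0006] rot [-0.    -0.002 -0.001] |d| 0.001
[-0.05  0.31  0.19]
```

View pics/w26.png

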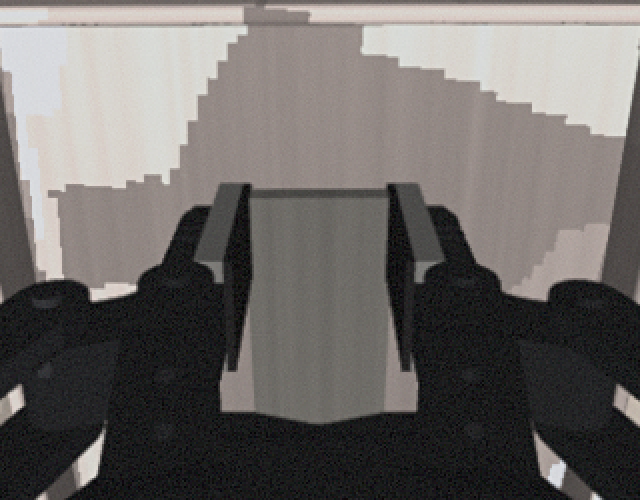

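As planned, the plate is turning in the pads (its end moved from row 183 to 192 in the crop) at only about 6 N. Lowering a bit more until the force rises.

jog_arm(
  steps=[0, 0.001, 0, 0, 0, 0, 0.8, 0, 0.0015, 0, 0, 0, 0, 0.8, 0, 0.0015, 0, 0, 0, 0, 0.8],
)

```text
clock: 18.97
position: [641.0, 5.9, 4.1]
ee_rot: [0.54, -0.502, 0.459, -0.496]
force: [-6.8, 1.6, 26.0]
finger_gap: 29.1
```

```bash
python3 -c "
from h import *
c=robot.calibration('wrist')
im=robot.camera('wrist');cv2.imwrite('pics/w27.png',cv2.resize(im[225:265,260:380,::-1],None,fx=6,fy=6,interpolation=2))
s=robot.sense();R0=R.from_quat(s['ee_rot'])
for z in (8,10,12,14,16):
    for e in (12,):
        P=[[641+e,7+w,z] for w in (16,-16)];print(z,w2pix(c,P).round(1).tolist())
"
```

```text
8 [[277.0, 242.0], [352.8, 247.1]]
10 [[276.5, 244.3], [353.2, 249.4]]
12 [[275.9, 246.6], [353.7, 251.8]]
14 [[275.4, 249.0], [354.1, 254.3]]
16 [[274.8, 251.5], [354.6, 256.8]]
```

View pics/w27.png

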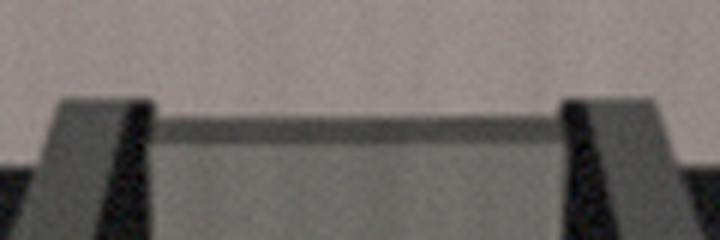

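The tips are on the tray floor and the plate's gripped end is only about 2.5 mm above it, with the other end resting on the floor. Releasing gently.

jog_arm(
  steps=[0, -0.001, 0, 0, 0, 0, 0.65, 0, -0.001, 0, 0, 0, 0, 0.6, 0, -0.001, 0, 0, 0, 0, 0.55, 0, -0.001, 0, 0, 0, 0, 0.45, 0, -0.001, 0, 0, 0, 0, 0.4],
)

```text
clock: 19.43
position: [640.8, 5.9, 4.7]
ee_rot: [0.54, -0.502, 0.459, -0.495]
force: [-0.4, 0.2, -1.2]
finger_gap: 51.1
```

jog_arm(
  steps=[0, -0.01, 0, 0, 0, 0, 0.4, 0, -0.03, 0, 0, 0, 0, 0.4, 0, -0.07, 0, 0, 0, 0, 0.4, 0, -0.11, 0, 0, 0, 0, 0.4, 0, -0.15, 0, 0, 0, 0, 0.4],
)

```text
clock: 19.85
position: [653.7, 6.3, 156.3]
ee_rot: [0.541, -0.502, 0.459, -0.495]
force: [1.0, 0.8, 0.8]
finger_gap: 51.0
```

jog_arm(
  steps=[0, -0.03, -0.03, 0, 0, 0, 0.4, 0, -0.06, -0.06, 0, 0, 0, 0.4, 0, -0.06, -0.09, 0, 0, 0, 0.4, 0, -0.06, -0.11, 0, 0, 0, 0.4],
)

```text
clock: 20.18
position: [548.3, -2.4, 228.2]
ee_rot: [0.539, -0.502, 0.459, -0.496]
force: [0.7, -0.4, -0.0]
finger_gap: 51.2
```

```bash
python3 -c "
from h import *
for n in ('wrist','scene','top'):
    im=robot.camera(n);cv2.imwrite('pics/%s28.png'%n,im[:,:,::-1])
s=robot.sense();print(s['clock'],np.round(s['position'],1),np.round(s['force'],1),np.round(s['joint_positions'],2))"
```

```text
20.3333 [549.   -1.4 227.1] [0.3 0.1 1. ] [-0.66  0.33  0.69  1.86 -0.22  1.12 -1.38]
```

View pics/wrist28.png

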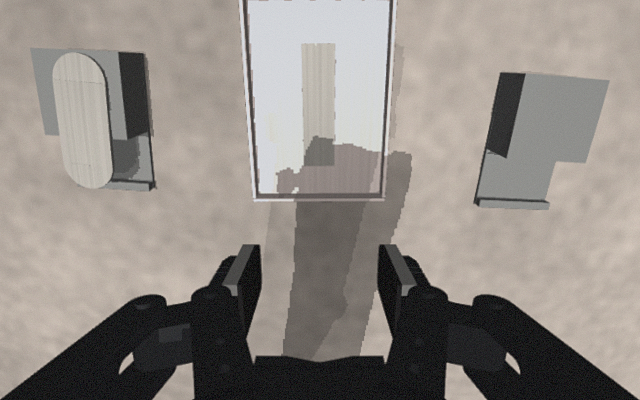

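View pics/scene28.png

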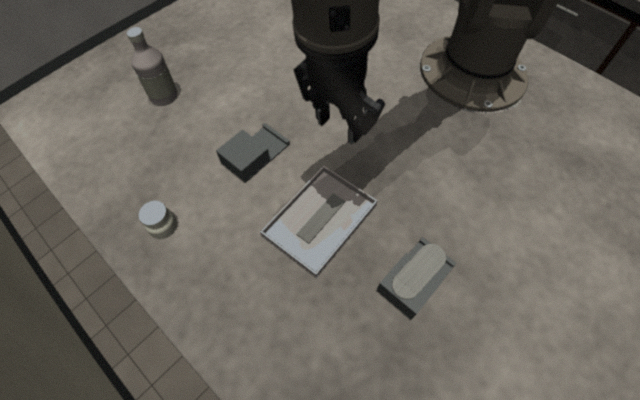

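View pics/top28.png

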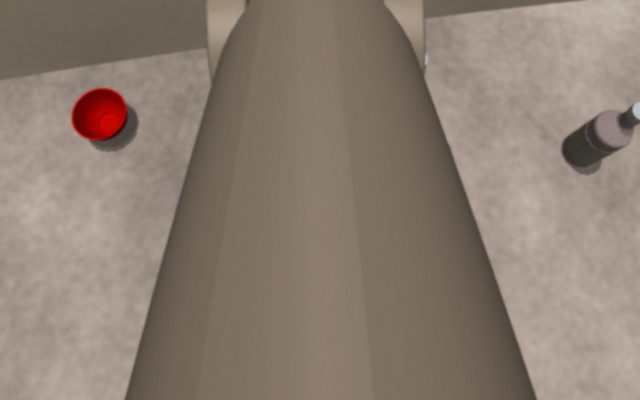

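The narrow mirror lies in the middle of the tray (wrist view cols 302–335, rows 43–166). The wide mirror is in the same place in the scene view, at about (420,270). Last numeric check, then hand in.

```bash
python3 -c "
from h import *
c=robot.calibration('wrist')
P=pix2w(c,[(302,43),(335.5,43),(335,166),(303,166)],8);print(P.round(1).tolist(),np.linalg.norm(np.roll(P,-1,0)-P,axis=1).round(1))
a=cv2.imread('pics/scene0.png')[235:320,375:460].astype(float);b=cv2.imread('pics/scene28.png')[235:320,375:460].astype(float)
print('wide mirror region diff',np.abs(a-b).mean().round(2))
robot.job_done()"
```

```text
[[650.1, 21.0, 8.0], [652.4, -10.2, 8.0], [533.6, -20.4, 8.0], [531.1, 13.0, 8.0]] [ 31.3 119.2  33.5 119.3]
wide mirror region diff 12.39
the job is handed in; nothing more can be done
```

```bash
python3 -c "
import cv2,numpy as np
a=cv2.imread('pics/scene0.png')[235:320,375:460];b=cv2.imread('pics/scene28.png')[235:320,375:460]
print(a.mean(),b.mean(),cv2.phaseCorrelate(np.float32(cv2.cvtColor(a,6)),np.float32(cv2.cvtColor(b,6))))"
```

```text
97.52475201845444 109.8633448673587 ((-0.00199998639686072, 0.0012130217743262506), 1.0002266662503467)
```

The narrow mirror now lies flat in the middle of the tray. It took two presses, because the first one went wrong. I handed the job in at 20.3 s with the arm clear of everything.

- **First press:** I stopped the stroke partway, and the mirror's foot slid onto the lip and then over it. The mirror ended up leaning from the bench to the deck edge.
- **Repair:** I picked it up across its width, laid it back on the deck with about 53 mm overhanging, and let go.
- **Second press:** one continuous stroke worked. With the fingers clear, it stayed leaning by itself at 39° with its foot at the lip in the gutter, and its raised end was about 35 mm above the deck.
- **Placing:** I gripped the raised end across its width, lifted it, levelled it and lowered it into the tray. Its free end rested on the tray floor first, and it turned flat in the grip. I released it with the gripped end about 2.5 mm above the floor, so that end settled the last bit on its own.

**Last checks:**
- Assuming the mirror lies flat on the tray floor, it measures 119 × 31–33 mm, which matches its real size. It is inside the tray walls.
- The wide mirror showed no shift between the first and last scene pictures. A plain pixel difference disagreed (12.4 grey levels), but the last picture is about that much brighter overall, so I put it down to lighting.
- The highest force I read was about 61 N at the fingertips during the first press. In the failed first try at picking the mirror up again, two wrist joints reached their range limits (readings rounded to 0.01 rad: j5 −1.02, j6 0.16) before I backed off. I saw no reading past either limit.

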